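Load two milled cover plates into a three-nest inspection fixture

TASK

Load the two remaining cover plates, the one lying on the bench and the one standing in the blue drain rack, into the two free nests of the inspection fixture, the same way as the plate that is already loaded: boss up, the tongue tilted in under the keeper bar and pushed back against its spring plunger, then the plate turned down flat behind the front stop. Either plate may take either nest; leave both released, fully home and flat on the rests, and do not disturb the loaded plate, the gauges or the hub.

Things in the scene. Friction and masses are not known exactly. Their poses are not given: they have to be found in the camera images.
- plate_lying_mid (a point): Aluminium cover plate lying boss up on the bench: block 86 x 50 x 18 mm (x, y, z), at its +x end a tongue 24 long, 46 wide, 8 thick, flush with the underside; round boss 36 diameter, 12 high on the middle of the top; 0.2 to 0.35 kg. Point: middle of the block, 9 mm above the underside; x to the tongue (tip at +67 mm, square end at -43), y across, z out of the boss face.
- plate_standing_mid (a point): An identical plate (same point, same axes) standing in one slot of the drain rack, tongue down, resting on its shoulder, so that this point is 77 mm above the bench; its boss faces the rack's -x, roughly to the robot's right.
- plate_done_mid (a point): The identical plate already loaded in the far nest (same point, same axes): the example, to be left alone.
- nest_middle (a point): Middle nest of the fixture, free. Point on the plane of the rests, 26 mm above the bench; x towards the keeper bar, y to the near nest, z up. A loaded plate has its middle at (0, 0, 9) mm here, same axes, its square end against the front stop. Rests under the plate at x -45 to -21 and 34 to 72 mm; between them the base lies 14 mm lower, so fingers may reach below the plate.
- nest_near (a point): Near nest of the fixture, free, the one nearest the robot, 85 mm from the middle one (its +y); same axes and measures.
- keeper_edge (a point): Middle of the keeper bar's lower front edge at the middle nest: at nest x = 59 mm, 13.5 mm above the rests; the bar is 8 mm thick and runs over all nests. The 8 mm tongue goes in below it tilted tip down, 10 to 15 degrees (up to 17 fits).
- front_stop (a point): Top rear edge of the front stop bar at the middle nest: nest x = -43 mm, 6 mm above the rests; the bar is 12 mm deep and runs along all nests. Loaded plates are held against it by their plungers.
- plunger_middle (a joint): Spring plunger of the middle nest, a pin of 8 mm diameter below the keeper bar, 4.5 mm above the rests, nose at nest x = 64 mm when free (0). Value: how far it is pushed in towards +x, at most 0.008 m (about 0.003 with a plate loaded). It resists with 4 N at first and 0.8 N per mm more; a plate's square end clears the front stop only with it pushed in 4 to 8 mm (7 to 10 N).
- plunger_near (a joint): The same plunger in the near nest.
- fixture: Inspection fixture, bolted down: dark base plate 160 x 280 x 12 mm (x -60 to 100 mm) with steel bars and a dark keeper bar along its left side. Origin on the bench below the middle nest's point, same axes. Each nest has four round-nosed guide pins, 8 mm diameter, 14 mm above the rests, at nest x = -33 and 39 mm, y = +-30.5 mm, leaving the plate 1.5 mm each side.
- rack: Blue plastic drain rack 110 x 80 x 34 mm, fixed, on one side of the fixture. Origin: centre of its underside. Two slots 10.5 mm wide, 26 mm deep, 52 mm long along y, at x = -25 mm (with the standing plate) and x = +35 mm (empty).
- gauge_block: Bystander: steel gauge block 36 x 16 x 60 mm standing on the bench; origin at its underside.
- plug_gauge: Bystander: double-ended plug gauge 174 mm long, 30 mm thick, lying along its x axis; origin at the middle of its underside.
- hub: Bystander: turned aluminium hub, 120 mm diameter, 38 mm high; origin at its underside.
Not all that is in view belongs to the job. Leave any pink or turquoise look-alike of the part that bears plate_standing_mid alone. Leave any green or purple look-alike of the part that bears plate_lying_mid alone.

How it is judged (in metres and radians):
At the end, for the whole second after the job is handed in: Each plate is released and at rest in its own free nest, boss up, tongue under the keeper: middle within 3 mm of the nest's centre along and across, within 2 mm of its height on the rests, within 2 degrees of level and 3 of the nest's direction; loaded plate, gauges and hub undisturbed (((x of plate_lying_mid in the frame of nest_middle between -0.003 and 0.003 m and y of plate_lying_mid in the frame of nest_middle between -0.003 and 0.003 m and z of plate_lying_mid in the frame of nest_middle between 0.007 and 0.011 m and angle between plate_lying_mid's own z axis and vertical below 0.035 rad and angle between the x axis of plate_lying_mid and the x axis of nest_middle, either way round below 0.052 rad) or (x of plate_lying_mid in the frame of nest_near between -0.003 and 0.003 m and y of plate_lying_mid in the frame of nest_near between -0.003 and 0.003 m and z of plate_lying_mid in the frame of nest_near between 0.007 and 0.011 m and angle between plate_lying_mid's own z axis and vertical below 0.035 rad and angle between the x axis of plate_lying_mid and the x axis of nest_near, either way round below 0.052 rad)) and linear speed of each of plate_lying, plate_standing below 0.01 m/s and ((x of plate_standing_mid in the frame of nest_middle between -0.003 and 0.003 m and y of plate_standing_mid in the frame of nest_middle between -0.003 and 0.003 m and z of plate_standing_mid in the frame of nest_middle between 0.007 and 0.011 m and angle between plate_standing_mid's own z axis and vertical below 0.035 rad and angle between the x axis of plate_standing_mid and the x axis of nest_middle, either way round below 0.052 rad) or (x of plate_standing_mid in the frame of nest_near between -0.003 and 0.003 m and y of plate_standing_mid in the frame of nest_near between -0.003 and 0.003 m and z of plate_standing_mid in the frame of nest_near between 0.007 and 0.011 m and angle between plate_standing_mid's own z axis and vertical below 0.035 rad and angle between the x axis of plate_standing_mid and the x axis of nest_near, either way round below 0.052 rad))); the robot touches nothing.
It fails at once if the plate already loaded is disturbed (moved over 6 mm) (distance of plate_done_mid from where it was at the start of the episode above 0.006 m).
It fails at once if the gauge block is disturbed (moved over 20 mm) (distance of gauge_block from where it was at the start of the episode above 0.02 m).
It fails at once if the plug gauge is disturbed (moved over 20 mm) (distance of plug_gauge from where it was at the start of the episode above 0.02 m).
It fails at once if the hub is disturbed (moved over 20 mm) (distance of hub from where it was at the start of the episode above 0.02 m).
It also fails if it takes over 61 s, if anything falls off the work surface, if the arm or the gripper's body presses on something with over 40 N, if the wrist force passes 120 N, or if a joint passes its speed limit or range.

ROBOT

A 6-joint arm with a two-finger parallel gripper is mounted at the origin on the work surface. World frame = base frame: x ahead of the robot, y to its left, z up, the work surface at z = 0. Lengths are in mm, angles in rad, forces in N, time in s.
With the tool pointing down it reaches from about 375 to 825 mm from the base axis. Payload 5.5 kg.
Tool frame: the origin (TCP) lies midway between the tips of the shut fingers; the grasp point (between the pads) lies 19 mm behind it; z points along the fingers, y is the direction in which the jaws open and shut (so a half turn about z gives the same grasp; the last joint's range is limited). The gripper opens to 85 mm and grips with 20 to 120 N. Pads are 22 mm wide; open, the fingers measure 114 mm over their backs; the gripper's body (76 mm by 85 mm) begins 54 mm behind the grasp point. The pads swing forward as they close: fully open they stand 13 mm farther back than shut.
Start: joints at [1.284, 0.314, -0.047, 1.21, 0, 1.571], TCP at [169.727, 575.489, 231.299] pointing down, gripper open.
Joint ranges: [-2.67, 2.67], [-0.69, 1.73], [-1.03, 1.25], [-2.08, 2.16], [-1.42, 1.45], [-3.14, 3.14]. Speed limits (rad/s): [2.39, 2.39, 3.01, 3.14, 3.14, 3.14].

INTERFACE

Orientations are given as [roll, pitch, yaw] about the fixed x, y, z axes, in that order (R = Rz(yaw) Ry(pitch) Rx(roll)).
In Python, from bench import monitor, optics, job, models gives the robot as it stands.
- The arm moves only by the tool play_rows, never from a script. Its argument "plan" is a list of rows, each a list of 4 numbers: the shift along the tool's x, y, z in cm, then the turn about the tool's z in rad. In form: [[dx, dy, dz, turn], ...]. A call has 1 to 12 rows; each row is the pose to reach, as a shift and turn from the pose commanded when the call began, along the tool's axes at that moment; what a row does not reach only later rows make up. A row lasts 1/10 s, in which the tool goes at most 50 mm and 8.59 degrees, less where a joint would pass 70% of its speed; a pose out of reach is approached as far as the arm can. A call with a gripper value outside its range is refused whole. "grip" is the closure in counts, from 0 (fully open) to 255 (shut), set as the call begins (left out, the last holds). The fingers move at their own pace and stop on an object; "force" is the grip in N (left out, the last holds). Time passes only in rows, so rows that repeat a pose let the fingers close. It gives the time, the measured TCP pose, the force and the opening at its end, in the units of the state.
- monitor.read_state(): the state, without advancing time (a new reading comes with each control period).
- optics.get_image(name): name is "scene" or "side" or "wrist"; returns a dict with "color" (400x640x3 uint8, red, green, blue), "intrinsics" (3x3 intrinsics, pixels), "dist" ([k1, k2, p1, p2, k3] as OpenCV has them; the pictures are not rectified), "R" (3x3) and "t" (3): a world point X has camera coordinates R X + t. Camera axes: x right, y down, z forward; pixel columns grow to the right and rows downward; lengths in mm; the calibration is good to about 2 mm. A picture is of the moment at which its call begins. There is no depth.
- job.finish_job(): hands the job in, once; it reports no verdict.
Trained networks look in a picture, given as the dict that the camera call returned (one of the last four; its "shot" number tells which), for a name from the list of things; names that differ only in an ending like _2 or _b are one class to them, and where a whole thing is asked for, a point or a joint stands for the part that bears it (a point fixed in the world has none). Each returns a list of dicts, best first, with "p" (0 to 1); they miss things now and then, are a little off and sometimes report something else, mostly with a low value. They report only what shows in the picture. A call takes as long as a camera call. They do not tell look-alikes from the thing itself.
- models.search_frame(name, picture): "box" ([centre column, centre row, width, height] in pixels, round what is visible of it).
The state is a dict: "t": time; "joint_positions": joint angles; "dq": joint speeds; "joint_torque": joint torques, N m; "position": TCP position; "orientation": TCP orientation; "contact_force": force on the tool from outside, world axes, zero at the start; "ft_torque": the same for the moment, N m; "finger_gap": finger opening in mm.
Only numpy, scipy, OpenCV 4.12 (cv2) and the standard library are available. Lean on these libraries where they do the work, as an engineer would, in place of code of your own. Each camera call takes 0.05 s, during which the arm holds its last target. There are 200 camera calls.

## Working session

There is one attempt and no reset: what is moved stays moved. The work goes in short steps, Python scripts to look and compute and a tool call to move; the robot and the scene stay as the last step left them, time stands still between calls to the robot, and variables do not carry over. Pictures are saved under pics/ and viewed, on a budget of 10 in all, crops included, one or two more only if the job needs it, and the job is handed in when it is done.

Besides the shell and the picture viewer there is one more tool, called after "Call:" as a command line: name --pt "numbers of a row" for each row, then --argument value for the rest. play_rows: Moves the arm, as the interface text tells. Its arguments: {"type":"object","properties":{"plan":{"type":"array","items":{"type":"array","items":{"type":"number"}}},"grip":{"type":"number"},"force":{"type":"number"}},"required":["plan"]}

```bash
mkdir -p pics; ls
cat > look.py <<'E'
from bench import monitor, optics, job, models
import cv2, numpy as np
names=["plate_lying_mid","plate_standing_mid","plate_done_mid","fixture","rack","gauge_block","plug_gauge","hub","nest_middle","nest_near","keeper_edge","front_stop"]
def ray(P,u,v):
    p=cv2.undistortPoints(np.array([[[u,v]]],float),P["intrinsics"],np.array(P["dist"],float))[0,0]
    R=np.array(P["R"]);t=np.array(P["t"]);return -R.T@t,R.T@np.r_[p,1]
def onplane(P,u,v,z):
    c,d=ray(P,u,v);return c+d*(z-c[2])/d[2]
def proj(P,X):
    return cv2.projectPoints(np.array(X,float).reshape(-1,3),cv2.Rodrigues(np.array(P["R"]))[0],np.array(P["t"],float),P["intrinsics"],np.array(P["dist"],float))[0][:,0]
E
python3 - <<'E'
from look import *
import pickle
D={}
for n in ["scene","side","wrist"]:
    P=optics.get_image(n);D[n]=P
    cv2.imwrite(f"pics/{n}0.png",P["color"][:,:,::-1])
    print(n,"cam at",(-np.array(P["R"]).T@np.array(P["t"])).round(),"f",P["intrinsics"][0][0])
    for k in names:
        try: print(k,[(np.round(r["box"]).tolist(),round(r["p"],2)) for r in models.search_frame(k,P)][:4])
        except Exception as e: print(k,str(e)[:80])
pickle.dump(D,open("d0.pkl","wb"))
print(monitor.read_state())
E
```

```text
pics
scene cam at [1202.  457.  896.] f 380.02573870937215
plate_lying_mid [([422.0, 302.0, 42.0, 18.0], 0.79), ([457.0, 233.0, 31.0, 29.0], 0.74), ([445.0, 269.0, 44.0, 26.0], 0.63)]
plate_standing_mid [([246.0, 160.0, 28.0, 19.0], 0.88), ([300.0, 154.0, 33.0, 18.0], 0.79), ([270.0, 159.0, 15.0, 23.0], 0.56)]
plate_done_mid [([330.0, 241.0, 37.0, 30.0], 0.75)]
fixture [([349.0, 234.0, 84.0, 82.0], 0.69)]
rack [([274.0, 173.0, 37.0, 26.0], 0.59)]
gauge_block [([375.0, 297.0, 12.0, 17.0], 0.48)]
plug_gauge [([286.0, 261.0, 48.0, 41.0], 0.84)]
hub [([275.0, 175.0, 41.0, 30.0], 0.71), ([246.0, 208.0, 42.0, 34.0], 0.7)]
nest_middle [([348.0, 233.0, 84.0, 83.0], 0.84), ([445.0, 269.0, 44.0, 27.0], 0.75), ([275.0, 175.0, 37.0, 30.0], 0.44)]
nest_near [([347.0, 233.0, 82.0, 83.0], 0.67)]
keeper_edge [([350.0, 233.0, 87.0, 86.0], 0.86)]
front_stop [([346.0, 233.0, 86.0, 81.0], 0.62)]
side cam at [381. 683. 804.] f 392.07794498361665
plate_lying_mid [([300.0, 348.0, 30.0, 50.0], 0.83), ([370.0, 352.0, 54.0, 46.0], 0.75), ([237.0, 336.0, 31.0, 54.0], 0.73)]
plate_standing_mid [([402.0, 170.0, 
[... 790 characters left out ...]
': 1.95, 'joint_positions': array([ 1.28401945e+00,  3.13506904e-01, -4.71219343e-02,  1.21018570e+00,
        1.50784044e-05,  1.57078553e+00]), 'dq': array([ 1.30573472e-03,  5.72057569e-04,  4.43342029e-05,  5.68298957e-05,
       -1.67776540e-03, -8.72484839e-04]), 'joint_torque': array([ 6.17596143e-04, -5.39448702e+01,  3.40041983e+01,  1.66320217e-03,
        6.63090805e-05,  1.75352842e-06]), 'position': array([169.7096833 , 575.48807127, 231.2857183 ]), 'orientation': array([-3.14157444e+00, -1.50786010e-05,  2.85482658e+00]), 'contact_force': array([ 0.23381902, -0.10001809,  0.34763757]), 'ft_torque': array([-0.05387983,  0.01369269, -0.01278318]), 'finger_gap': 85.16684135400537}
```

Run:
```python
import cv2
a=cv2.imread("pics/scene0.png")[130:330,220:500]
b=cv2.imread("pics/side0.png")[120:390,190:440]
cv2.imwrite("pics/a.png",cv2.resize(a,None,fx=2.85,fy=2.85,interpolation=cv2.INTER_CUBIC))
cv2.imwrite("pics/b.png",cv2.resize(b,None,fx=2.2,fy=2.2,interpolation=cv2.INTER_CUBIC))
```

```text
(no output)
```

View pics/a.png

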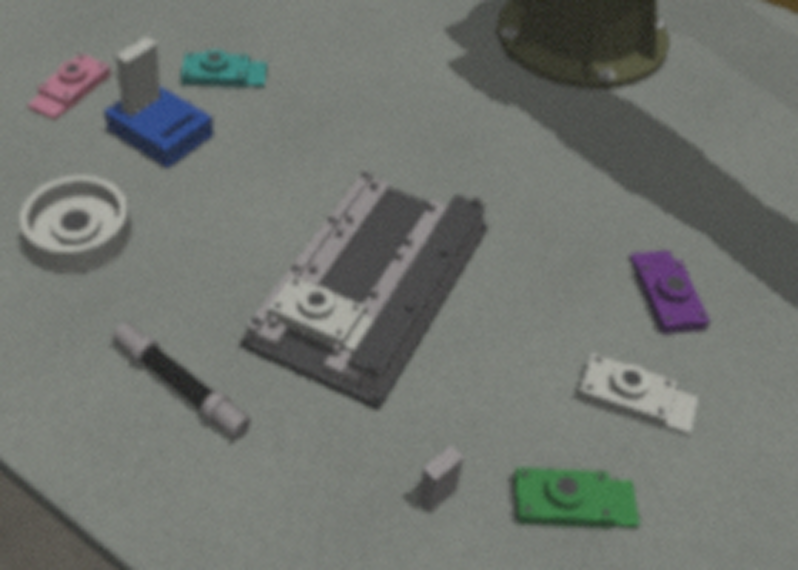

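View pics/b.png

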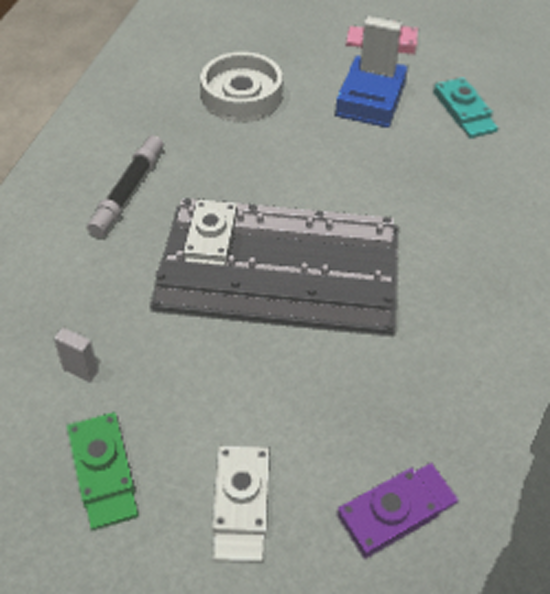

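Run:
```python
from look import *
import pickle
D=pickle.load(open("d0.pkl","rb"))
S,C,W=D["side"],D["scene"],D["wrist"]
def b(u,v,z):return onplane(S,190+u/2.2,120+v/2.2,z).round(1)
def a(u,v,z):return onplane(C,220+u/2.85,130+v/2.85,z).round(1)
print("fix side",b(152,305,12),b(396,327,12),"scene",a(242,342,12),a(378,400,12),a(487,228,12))
print("done boss",b(211,220,56),a(317,300,56))
print("lying boss",b(241,482,30),a(632,379,30),"tip corners",b(213,559,4),b(263,559,4),a(697,403,4),a(691,432,4),"sq corners",b(219,447,18),b(270,447,18),a(592,354,18),a(580,390,18))
print("stand top",b(367,18,120),b(402,23,120),"scene",a(119,50,120),a(157,40,120))
print("rack top corners",b(336,100,34),b(390,107,34),b(408,64,34),b(355,57,34))
print("gauge",b(75,340,60),a(443,463,60),"hub",b(241,75,38),a(75,200,38),"plug",b(125,187,15),a(180,382,15))
R=np.array(W["R"]);print(W["R"],W["t"]);print(onplane(W,320,200,0),[onplane(W,u,v,0).round() for u in(0,639) for v in (0,399)])
```

```text
fix side [674.5 141.   12. ] [401.1  91.1  12. ] scene [702.7 -11.6  12. ] [673.3 138.6  12. ] [406.7  98.6  12. ]
done boss [638.6  34.3  56. ] [639.8  35.9  56. ]
lying boss [508.5 325.1  30. ] [508.9 324.9  30. ] tip corners [514.3 393.6   4. ] [470.  380.4   4. ] [474.2 385.    4. ] [509.5 394.7   4. ] sq corners [542.8 290.3  18. ] [494.3 275.8  18. ] [496.4 277.1  18. ] [543.3 288.8  18. ]
stand top [ 534.8 -342.2  120. ] [ 485.  -345.1  120. ] scene [ 526.6 -350.7  120. ] [ 484.2 -329.2  120. ]
rack top corners [ 553.9 -254.6   34. ] [ 477.6 -262.1   34. ] [ 470.5 -369.7   34. ] [ 550.1 -362.8   34. ]
gauge [716.2 239.7  60. ] [720.4 239.8  60. ] hub [ 698.1 -264.8   38. ] [ 683.6 -275.3   38. ] plug [778.3 -23.7  15. ] [780.7 -25.3  15. ]
[[ 2.83332047e-01  9.59021859e-01 -1.60927049e-04]
 [ 9.20766572e-01 -2.71983030e-01  2.79667930e-01]
 [ 2.68163888e-01 -7.93870632e-02 -9.60096778e-01]] [-599.18053441  -35.86734104  379.26593345]
[2.05550998e+02 5.64867992e+02 5.68434189e-14] [array([-101.,  303.,    0.]), array([372.,   2.,   0.]), array([ 90., 950.,   0.]), array([651., 946.,   0.])]
```

Call:
play_rows --pt "-39.6 -14.4 5.1 1.035" --pt "-39.6 -14.4 5.1 1.035" --pt "-39.6 -14.4 5.1 1.035" --pt "-39.6 -14.4 5.1 1.035" --pt "-39.6 -14.4 5.1 1.035" --pt "-39.6 -14.4 5.1 1.035" --pt "-39.6 -14.4 5.1 1.035" --pt "-39.6 -14.4 5.1 1.035" --pt "-39.6 -14.4 5.1 1.035" --pt "-39.6 -14.4 5.1 1.035" --pt "-39.6 -14.4 5.1 1.035" --grip 90

```text
t: 3.05
position: [508.9, 325.0, 180.1]
orientation: [-3.141, -0.0, 1.819]
contact_force: [-0.7, -0.2, -0.3]
finger_gap: 55.6
```

```bash
cat >> look.py <<'E'
def st():
    s=monitor.read_state();print("t",round(s["t"],2),"p",s["position"].round(1),"ori",np.degrees(s["orientation"]).round(2),"F",s["contact_force"].round(1),"M",s["ft_torque"].round(2),"gap",round(s["finger_gap"],1),"q6",s["joint_positions"][5].round(2));return s
def go(x,y,z,yawdeg=None):
    s=st();p=s["position"];a=s["orientation"][2];c,n=np.cos(a),np.sin(a)
    d=np.array([x,y])-p[:2];t=0 if yawdeg is None else -((np.radians(yawdeg)-a+np.pi)%(2*np.pi)-np.pi)
    print("row",np.round([(c*d[0]+n*d[1])/10,(n*d[0]-c*d[1])/10,(p[2]-z)/10,t],3))
def snap(cam,name,fx=1,crop=None):
    P=optics.get_image(cam);im=P["color"][:,:,::-1]
    if crop:im=im[crop[1]:crop[3],crop[0]:crop[2]]
    cv2.imwrite(f"pics/{name}.png",cv2.resize(im,None,fx=fx,fy=fx,interpolation=cv2.INTER_CUBIC))
    import pickle;pickle.dump(P,open(name+".pkl","wb"));return P
E
python3 - <<'E'
from look import *
st();P=snap("wrist","w1",1.25)
print(proj(P,[[508.7,325,30],[512,394,4],[472,382,4],[543,289,18],[495,276,18]]).round(1)*1.25)
E
```

```text
t 3.05 p [508.9 325.  180.1] ori [-1.7996e+02 -2.0000e-02  1.0419e+02] F [-0.7 -0.2 -0.3] M [0.01 0.04 0.01] gap 55.6 q6 1.89
[[400.    231.   ]
 [426.625 137.625]
 [371.25  140.125]
 [430.75  280.5  ]
 [368.125 281.5  ]]
```

View pics/w1.png

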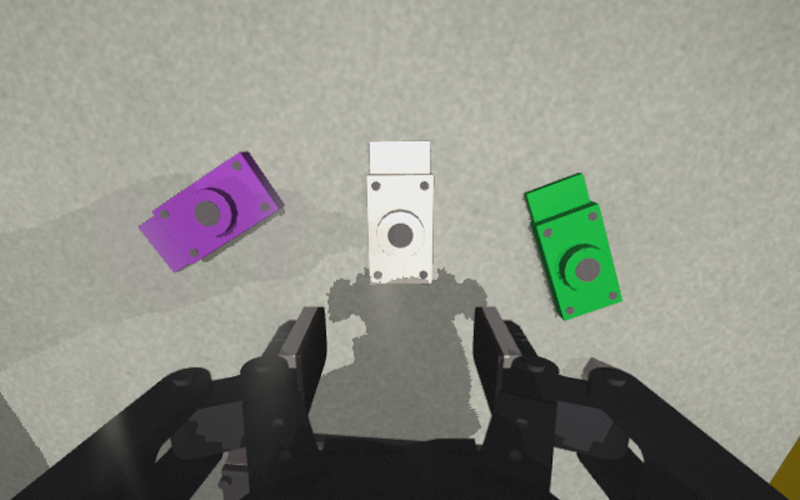

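Run:
```python
from look import *
import pickle
P=pickle.load(open("w1.pkl","rb"))
w=lambda u,v,z:onplane(P,u/1.25,v/1.25,z).round(1)
print("boss hole",w(400,235,30),"tip",w(369.5,142,8),w(430.5,142,8),"shoulder",w(367,175,18),w(433.5,175,18),"sq",w(368.5,281.5,18),w(432.5,283,18))
```

```text
boss hole [509.5 322.   30. ] tip [471.2 380.5   8. ] [515.4 391.6   8. ] shoulder [475.4 357.4  18. ] [523.  369.4  18. ] sq [495.3 276.1  18. ] [544.9 287.3  18. ]
```

Run:
```python
from look import *
go(506.6,333.9,1,104.3)
```

```text
t 3.1 p [508.4 325.5 180.3] ori [-1.7997e+02 -2.0000e-02  1.0427e+02] F [-0.  -0.2  0. ] M [ 0.03  0.03 -0.01] gap 55.2 q6 1.89
row [ 8.5500e-01  3.4000e-02  1.7927e+01 -1.0000e-03]
```

Call:
play_rows --pt "0.85 0.05 4 0" --pt "0.85 0.05 9 0" --pt "0.85 0.05 14 0" --pt "0.85 0.05 17 0" --pt "0.85 0.05 17.9 0" --pt "0.85 0.05 17.9 0"

```text
t: 3.7
position: [505.6, 334.1, 0.6]
orientation: [-3.139, 0.001, 1.821]
contact_force: [0.1, -0.7, 0.6]
finger_gap: 55.3
```

Call:
play_rows --pt "0 0 0 0" --pt "0 0 0 0" --pt "0 0 0 0" --pt "0 0 0 0" --grip 255 --force 35

```text
t: 4.1
position: [507.8, 334.1, 2.3]
orientation: [3.14, -0.001, 1.82]
contact_force: [-0.6, 0.4, 2.3]
finger_gap: 49.2
```

Call:
play_rows --pt "0 0 -4 0" --pt "0 0 -8 0" --pt "-4 -0.4 -11 0.087" --pt "-9 -0.8 -14.8 0.087" --pt "-13.9 -1.3 -14.8 0.087" --pt "-18.8 -1.8 -14.8 0.087" --pt "-23.7 -2.2 -14.8 0.087" --pt "-28.6 -2.7 -14.8 0.087" --pt "-33.5 -3.2 -14.8 0.087" --pt "-38.4 -3.6 -14.8 0.087" --pt "-42.5 -4.0 -14.8 0.087" --pt "-44.3 -4.2 -14.8 0.087"

```text
t: 5.3
position: [576.1, -110.4, 149.7]
orientation: [3.141, 0.002, 1.729]
contact_force: [0.7, 1.1, -2.3]
finger_gap: 48.9
```

Call:
play_rows --pt "0 0 0 0" --pt "0 0 0 0"

```text
t: 5.5
position: [575.3, -105.6, 149.3]
orientation: [-3.141, -0.001, 1.732]
contact_force: [-0.9, 0.2, -2.2]
finger_gap: 49.1
```

Run:
```python
from look import *
st();P=snap("wrist","w2",1.25)
for nm,c in (("far",(639,35)),("mid",(555,22)),("near",(471,9))): print(nm,proj(P,[[c[0],c[1],26]]).round(1)*1.25)
```

```text
t 5.5 p [ 575.3 -105.6  149.3] ori [-1.7999e+02 -6.0000e-02  9.9250e+01] F [-0.9  0.2 -2.2] M [0.03 0.01 0.05] gap 49.1 q6 1.23
far [[544.    31.25]]
mid [[400.875  29.125]]
near [[257.625  28.875]]
```

View pics/w2.png

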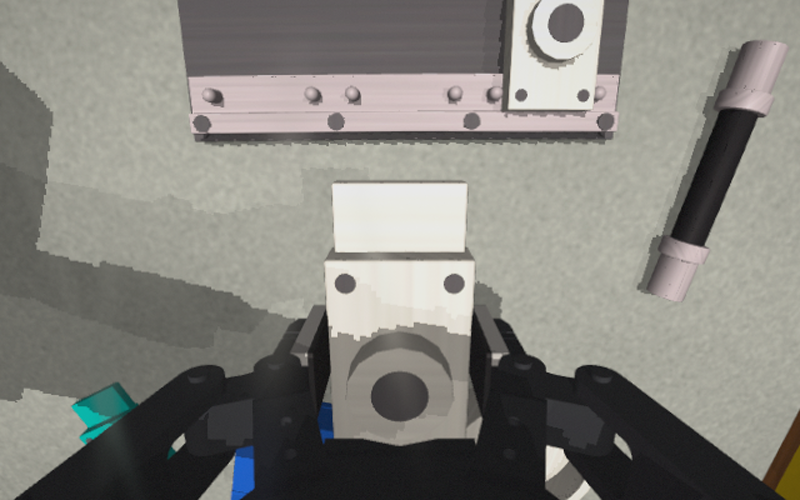

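Run:
```python
from look import *
import pickle
P=pickle.load(open("w2.pkl","rb"))
w=lambda u,v,z:onplane(P,u/1.25,v/1.25,z)
pins=np.array([w(u,v,40) for u,v in((211,93),(313,92.5),(352.5,92.5),(456,91),(496,91))]);print(pins.round(1))
e=np.array([w(191,113,32),w(500,110.5,32),w(192,132,32),w(614,131,32)]);print("stop edges",e.round(1))
yaw=np.degrees(np.arctan2(*(pins[0]-pins[4])[:2][::-1]));print("nest y yaw",yaw, np.linalg.norm(pins[0]-pins[4]),"expect 146")
for f,t in((0,1),(2,3)):
    d=e[f]-e[t];print("edge yaw",np.degrees(np.arctan2(d[1],d[0])))
print("tongue tip",w(332,183,0+149.3-2).round(1),w(468,183,147.3).round(1))
```

```text
[[451.3 -31.7  40. ]
 [510.4 -22.3  40. ]
 [533.1 -18.7  40. ]
 [592.2  -8.3  40. ]
 [615.2  -4.5  40. ]]
stop edges [[436.  -45.   32. ]
 [621.7 -14.   32. ]
 [437.  -56.2  32. ]
 [694.2 -13.8  32. ]]
nest y yaw -170.56709279427164 166.11661305163202 expect 146
edge yaw -170.51200896304925
edge yaw -170.64001773936442
tongue tip [542.8 -57.2 147.3] [590.1 -49.5 147.3]
```

Call:
play_rows --pt "4.5 0.2 0 -0.003" --pt "9.4 0.2 0 -0.003" --pt "14.3 0.2 0 -0.003" --pt "19.2 0.2 2 -0.003" --pt "23 0.2 5 -0.003" --pt "24.3 0.2 8.7 -0.003" --pt "24.3 0.2 8.7 -0.003" --pt "24.3 0.2 8.7 -0.003" --force 25

```text
t: 6.35
position: [537.1, 135.3, 62.1]
orientation: [-3.14, 0.0, 1.739]
contact_force: [0.4, -0.0, -1.9]
finger_gap: 49.4
```

Run:
```python
from look import *
st();P=snap("side","s1")
C=np.array([557.3,19.5]);x=np.array([-.1638,.9865])
print([ (k,proj(P,[[*(C+k*x),z]]).round().tolist()) for k,z in((60,47),(117,70),(172,60))])
im=P["color"][:,:,::-1];cv2.imwrite("pics/s1.png",cv2.resize(im[180:320,240:400],None,fx=4,fy=4,interpolation=cv2.INTER_CUBIC))
```

```text
t 6.35 p [537.1 135.3  62.1] ori [-1.7989e+02  2.0000e-02  9.9630e+01] F [ 0.4 -0.  -1.9] M [-0.02  0.01 -0.07] gap 49.4 q6 1.65
[(60, [[315.0, 243.0]]), (117, [[312.0, 255.0]]), (172, [[309.0, 277.0]])]
```

View pics/s1.png

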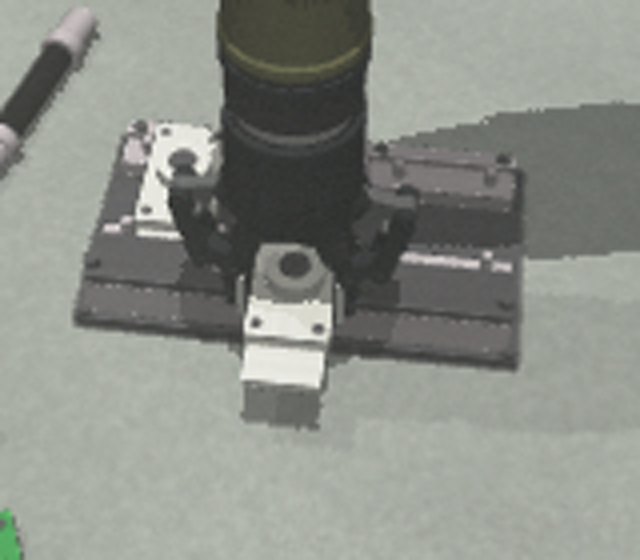

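Run:
```python
from look import *
import pickle
P=pickle.load(open("s1.pkl","rb"))
C=np.array([557.3,19.5]);x=np.array([-.1638,.9865]);y=np.array([-.9865,-.1638])
for u,v,z in((92,284,47.5),(520,320,47.5),(500,318,47.5),(180,290,47.5),(120,320,12),(84,322,12),(518,365,12),(103,235,47.5),(450,258,47.5)):
    X=onplane(P,240+u/4,180+v/4,z)[:2]-C;print(u,v,z,(X@x).round(1),(X@y).round(1))
```

```text
92 284 47.5 102.8 -122.1
520 320 47.5 97.0 138.3
500 318 47.5 97.0 126.3
180 290 47.5 100.3 -68.1
120 320 12 101.3 -107.5
84 322 12 105.8 -129.5
518 365 12 104.3 141.3
103 235 47.5 63.6 -123.5
450 258 47.5 54.2 93.9
```

Call:
play_rows --pt "1.0 0 0.5 0" --pt "1.8 0 0.9 0" --pt "1.8 0 1.2 0" --pt "1.8 0 1.4 0" --pt "1.8 0 1.6 0" --pt "1.8 0 1.8 0" --pt "1.8 0 2.0 0" --pt "1.8 0 2.1 0" --pt "1.8 0 2.1 0"

```text
t: 7.3
position: [535.7, 154.0, 42.7]
orientation: [3.14, -0.005, 1.736]
contact_force: [-4.5, 7.0, 8.4]
finger_gap: 48.8
```

Run:
```python
from look import *
st();P=snap("wrist","w3",1.25);Q=snap("side","s3")
a=cv2.imread("pics/w3.png")[100:480,200:600];b=cv2.resize(Q["color"][200:320,260:380,::-1],None,fx=3.16,fy=3.16,interpolation=cv2.INTER_CUBIC)[:380]
h=min(len(a),len(b));cv2.imwrite("pics/ws3.png",np.hstack([a[:h],b[:h]]))
```

```text
t 7.3 p [535.7 154.   42.7] ori [179.93  -0.27  99.49] F [-4.5  7.   8.4] M [ 1.19  0.92 -0.1 ] gap 48.8 q6 1.68
```

View pics/ws3.png

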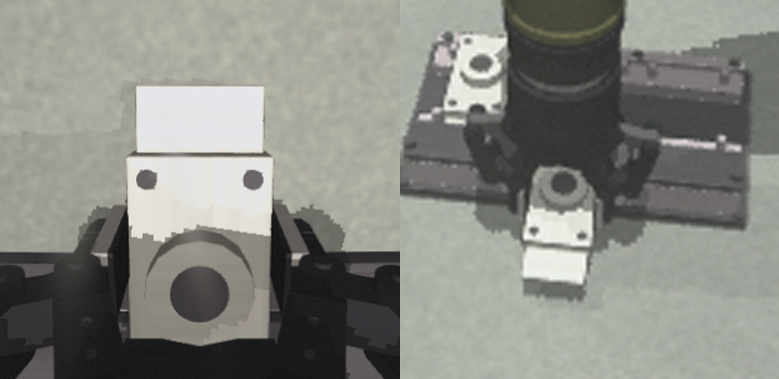

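```bash
cat > fit.py <<'E'
from look import *
from scipy.optimize import least_squares
def fitplate(P,pos,yawd,tip,sh,boss,free=True):
    a=np.radians(yawd);X=np.array([np.cos(a),np.sin(a),0]);Y=np.array([-np.sin(a),np.cos(a),0]);Z=np.array([0,0,1.])
    pl=np.array([[67,23,-1],[67,-23,-1],[43,25,9],[43,-25,9],[0,0,21]],float)
    px=np.array(list(tip)+list(sh)+[boss],float)/1.25
    def mod(p):
        x,y,z,th=p;c,s=np.cos(th),np.sin(th)   # th: tip down
        r=np.c_[pl[:,0]*c-0*s+pl[:,2]*s,pl[:,1],-pl[:,0]*s+pl[:,2]*c]+[x,y,z]
        return proj(P,pos+r[:,:1]*X+r[:,1:2]*Y+r[:,2:]*Z)
    f=lambda p:(mod(p)-px).ravel()
    r=least_squares(f,[-12,0,8,0.1]);print("mid rel TCP (x,y,z)",r.x[:3].round(1),"tilt deg",np.degrees(r.x[3]).round(2),"rms px",np.sqrt((r.fun**2).mean()).round(2));return r.x
E
python3 - <<'E'
from fit import *
import pickle
L=lambda n:pickle.load(open(n,"rb"))
fitplate(L("w1.pkl"),np.array([508.9,325,180.1]),104.25,[(369.5,142),(430.5,142)],[(367,175),(433.5,175)],(400,235))
fitplate(L("w2.pkl"),np.array([575.3,-105.6,149.3]),99.3,[(332.5,183),(467.5,183)],[(325.5,261),(474.5,261)],(399.5,396))
fitplate(L("w3.pkl"),np.array([535.7,154.0,42.7]),99.45,[(337,186),(464,186)],[(328,257),(472,257)],(400,394))
E
```

```text
mid rel TCP (x,y,z) [  -4.     0.  -174.1] tilt deg 1.09 rms px 0.13
mid rel TCP (x,y,z) [-13.6   0.4   5.8] tilt deg 0.83 rms px 0.66
mid rel TCP (x,y,z) [-14.7   0.3   7.7] tilt deg 9.05 rms px 0.69
```

Call:
play_rows --pt "0 0 0.1 0" --pt "0 0 0.2 0" --pt "0 0 0.3 0" --pt "0 0 0.3 0" --pt "0 0 0.3 0"

```text
t: 7.9
position: [535.7, 154.2, 39.8]
orientation: [3.14, -0.005, 1.737]
contact_force: [-5.1, 7.8, 9.2]
finger_gap: 48.7
```

Run:
```python
from look import *
s=st();P=snap("wrist","w4",2,(150,120,500,370))
# bright edges: print vertical profile columns near centre & horizontal at tip
g=cv2.cvtColor(P["color"],cv2.COLOR_RGB2GRAY).astype(int)
print([ (r,g[r,320],g[r,300]) for r in range(135,225,1)][::1])
for r in (155,165): print(r,[ (c,g[r,c]) for c in list(range(262,276))+list(range(366,380))])
for r in (212,216): print(r,[ (c,g[r,c]) for c in list(range(255,268))+list(range(372,386))])
```

```text
t 7.9 p [535.7 154.2  39.8] ori [179.92  -0.3   99.5 ] F [-5.1  7.8  9.2] M [ 1.29  1.03 -0.2 ] gap 48.7 q6 1.68
[(135, np.int64(166), np.int64(168)), (136, np.int64(166), np.int64(168)), (137, np.int64(166), np.int64(167)), (138, np.int64(169), np.int64(169)), (139, np.int64(170), np.int64(170)), (140, np.int64(170), np.int64(173)), (141, np.int64(171), np.int64(175)), (142, np.int64(170), np.int64(176)), (143, np.int64(169), np.int64(178)), (144, np.int64(159), np.int64(176)), (145, np.int64(157), np.int64(166)), (146, np.int64(156), np.int64(164)), (147, np.int64(156), np.int64(165)), (148, np.int64(151), np.int64(161)), (149, np.int64(160), np.int64(163)), (150, np.int64(217), np.int64(217)), (151, np.int64(229), np.int64(229)), (152, np.int64(230), np.int64(229)), (153, np.int64(230), np.int64(229)), (154, np.int64(230), np.int64(229)), (155, np.int64(229), np.int64(229)), (156, np.int64(229), np.int64(229)), (157, np.int64(230), np.int64(228)), (158, np.int64(229), np.int64(229)), (159, np.int64(230), np.int64(229)), (160, np.int64(230), np.int64(228)), (161, np.int64(230), np.
[... 4082 characters left out ...]
.int64(171)), (382, np.int64(169)), (383, np.int64(170)), (384, np.int64(170)), (385, np.int64(171))]
216 [(255, np.int64(156)), (256, np.int64(156)), (257, np.int64(156)), (258, np.int64(156)), (259, np.int64(156)), (260, np.int64(154)), (261, np.int64(140)), (262, np.int64(196)), (263, np.int64(227)), (264, np.int64(229)), (265, np.int64(229)), (266, np.int64(229)), (267, np.int64(228)), (372, np.int64(229)), (373, np.int64(229)), (374, np.int64(229)), (375, np.int64(229)), (376, np.int64(225)), (377, np.int64(190)), (378, np.int64(134)), (379, np.int64(169)), (380, np.int64(169)), (381, np.int64(169)), (382, np.int64(170)), (383, np.int64(171)), (384, np.int64(171)), (385, np.int64(171))]
```

```bash
cat >> fit.py <<'E'
def edges(P,show=False):
    g=cv2.GaussianBlur(cv2.cvtColor(P["color"],cv2.COLOR_RGB2GRAY),(3,3),0).astype(float)
    col=g[:,290:350].mean(1);m=col>205
    top=[r for r in range(60,300) if m[r:r+15].all()][0]
    sub=lambda a,i,t:i-1+(t-a[i-1])/(a[i]-a[i-1])
    t0=sub(col,top,195)
    d=top+15
    while m[d]:d+=1
    while not m[d]:d+=1
    t1=sub(col,d,195)
    def lr(r):
        row=g[r-2:r+3].mean(0);l=320
        while row[l]>190:l-=1
        k=320
        while row[k]>200:k+=1
        return l+1-(row[l+1]-190)/(row[l+1]-row[l]+1e-9),k-(200-row[k])/(row[k-1]-row[k]+1e-9)
    a=lr(int(t0)+6);b=lr(int(t1)+6)
    return [(a[0],t0),(a[1],t0)],[(b[0],t1),(b[1],t1)]
def fit2(P,pos,yawd):
    tip,sh=edges(P);a=np.radians(yawd);X=np.array([np.cos(a),np.sin(a),0]);Y=np.array([-np.sin(a),np.cos(a),0]);Z=np.array([0,0,1.])
    pl=np.array([[67,23,-1],[67,-23,-1],[43,25,9],[43,-25,9]],float);px=np.array(tip+sh)
    def mod(p):
        x,y,z,th=p;c,s=np.cos(th),np.sin(th);r=np.c_[pl[:,0]*c+pl[:,2]*s,pl[:,1],-pl[:,0]*s+pl[:,2]*c]+[x,y,z]
        return proj(P,pos+r[:,:1]*X+r[:,1:2]*Y+r[:,2:]*Z)
    f=lambda p:np.r_[(mod(p)-px).ravel(),(p[2]-(7+0*p[3]))*.05]
    r=least_squares(f,[-12,0,8,0.1]);print(px.round(1).tolist(),"mid rel TCP",r.x[:3].round(1),"tilt",np.degrees(r.x[3]).round(2),"rms",np.sqrt((r.fun**2).mean()).round(2));return r.x
E
python3 - <<'E'
from fit import *
import pickle
L=lambda n:pickle.load(open(n,"rb"))
for n,p,y in (("w2",(575.3,-105.6,149.3),99.3),("w3",(535.7,154,42.7),99.45),("w4",(535.7,154.2,39.8),99.45)): fit2(L(n+".pkl"),np.array(p),y)
E
```

```text
[[265.2, 146.6], [372.9, 146.6], [259.5, 208.6], [378.7, 208.6]] mid rel TCP [-13.5   0.7   0.4] tilt -3.61 rms 0.32
[[268.5, 148.6], [370.7, 148.6], [260.9, 205.7], [377.6, 205.7]] mid rel TCP [-14.8   0.6   4.6] tilt 6.28 rms 0.23
[[270.0, 149.7], [369.7, 149.7], [261.9, 204.7], [376.7, 204.7]] mid rel TCP [-15.1   0.6   4.4] tilt 9.08 rms 0.27
```

Call:
play_rows --pt "0 0 -3 0" --pt "0 0 -6.5 0" --pt "-4.5 0 -7 0" --pt "-9.3 0 -7 0" --pt "-13 0 -6 0" --pt "-14 0 -4 0" --pt "-14 0 -2.0 0" --pt "-14 0 -2 0" --pt "-14 0 -2 0" --force 60

```text
t: 8.85
position: [558.0, 13.6, 58.2]
orientation: [-3.14, -0.0, 1.735]
contact_force: [-0.4, 0.4, -1.5]
finger_gap: 48.5
```

Run:
```python
from look import *
s=st();P=snap("wrist","w5",2,(130,60,510,310))
C=np.array([557.3,19.5]);x=np.array([-.1638,.9865]);y=np.array([-.9865,-.1638])
d=s["position"][:2]-C;print("TCP nest",(d@x).round(1),(d@y).round(1))
for k in(-30.5,30.5):print(((proj(P,[[*(C+39*x+k*y),40]])-[130,60])*2).round())
print(((proj(P,[[*(C+59*x+k*y),47.5] for k in(-60,60)])-[130,60])*2).round())
```

```text
t 8.85 p [558.   13.6  58.2] ori [-1.7993e+02 -1.0000e-02  9.9430e+01] F [-0.4  0.4 -1.5] M [0.02 0.01 0.01] gap 48.5 q6 1.43
TCP nest -6.0 0.3
[[506. 197.]]
[[259. 197.]]
[[644. 116.]
 [121. 116.]]
```

View pics/w5.png

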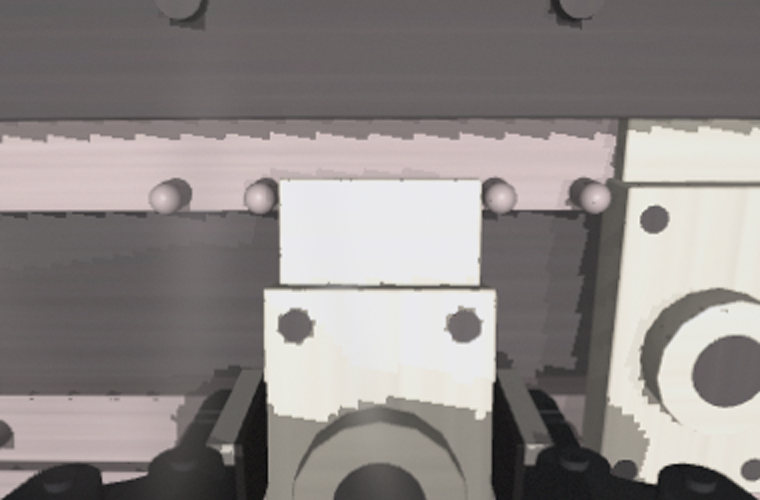

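Call:
play_rows --pt "0 0 0.8 0" --pt "0 0 1.5 0" --pt "0.4 0 1.85 0" --pt "0.8 0 1.85 0" --pt "1.2 0 1.85 0" --pt "1.5 0 1.85 0" --pt "1.7 0 1.85 0" --pt "1.9 0 1.85 0" --pt "2.05 0 1.85 0" --pt "2.15 0 1.85 0" --pt "2.15 0 1.85 0"

```text
t: 10.0
position: [555.3, 34.0, 40.1]
orientation: [3.141, 0.002, 1.735]
contact_force: [1.0, -6.1, -1.7]
finger_gap: 48.4
```

Run:
```python
from look import *
s=st();P=snap("wrist","w6",2,(130,60,510,310))
C=np.array([557.3,19.5]);x=np.array([-.1638,.9865]);y=np.array([-.9865,-.1638])
d=s["position"][:2]-C;print("TCP nest",(d@x).round(1),(d@y).round(1),"F nest x",s["contact_force"][:2]@x,"y",s["contact_force"][:2]@y)
```

```text
t 10.0 p [555.3  34.   40.1] ori [1.7998e+02 1.3000e-01 9.9420e+01] F [ 1.  -6.1 -1.7] M [-1.16 -0.1   0.06] gap 48.4 q6 1.47
TCP nest 14.6 -0.4 F nest x -6.219450634773236 y 0.05133434815876419
```

View pics/w6.png

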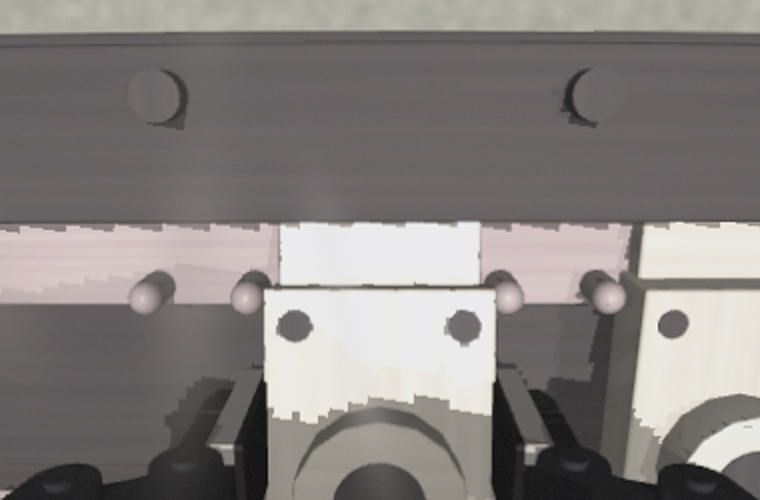

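Call:
play_rows --pt "0.15 0 0 0" --pt "0.15 0 0.2 0" --pt "0.15 0 0.4 0" --pt "0.15 0 0.6 0" --pt "0.15 0 0.8 0" --pt "0.15 0 1.0 0" --pt "0.15 0 1.15 0" --pt "0.15 0 1.3 0" --pt "0.15 0 1.3 0" --force 35

```text
t: 10.95
position: [556.5, 32.5, 29.1]
orientation: [3.139, 0.008, 1.733]
contact_force: [-2.6, -15.9, 14.5]
finger_gap: 48.4
```

Run:
```python
from look import *
s=st();P=snap("wrist","w7",2,(130,60,510,310))
C=np.array([557.3,19.5]);x=np.array([-.1638,.9865]);y=np.array([-.9865,-.1638])
d=s["position"][:2]-C;print("TCP nest",(d@x).round(1),(d@y).round(1),"F nest x",s["contact_force"][:2]@x,"y",s["contact_force"][:2]@y)
```

```text
t 10.95 p [556.5  32.5  29.1] ori [179.86   0.48  99.32] F [ -2.6 -15.9  14.5] M [-2.75  0.6   0.2 ] gap 48.4 q6 1.47
TCP nest 12.9 -1.4 F nest x -15.283966388238909 y 5.2134899575572105
```

View pics/w7.png

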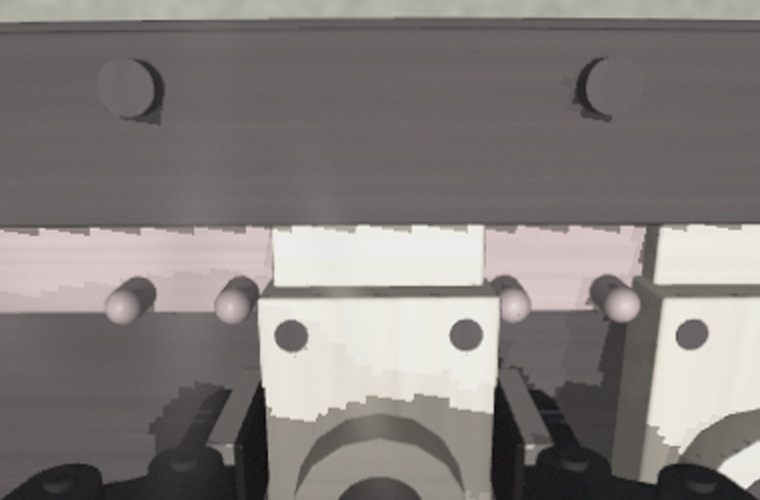

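Call:
play_rows --pt "0.1 -0.07 0 0" --pt "0.2 -0.13 0 0" --pt "0.3 -0.13 0 0" --pt "0.3 -0.13 0.1 0" --pt "0.3 -0.13 0.2 0" --pt "0.3 -0.13 0.3 0" --pt "0.3 -0.13 0.3 0" --force 50

```text
t: 11.7
position: [556.3, 33.7, 26.8]
orientation: [3.137, 0.012, 1.733]
contact_force: [0.4, -21.1, 16.9]
finger_gap: 48.4
```

Run:
```python
from look import *
s=st();P=snap("wrist","w8",2,(130,60,510,310))
C=np.array([557.3,19.5]);x=np.array([-.1638,.9865]);y=np.array([-.9865,-.1638])
d=s["position"][:2]-C;print("TCP nest",(d@x).round(1),(d@y).round(1),"F nest x",s["contact_force"][:2]@x,"y",s["contact_force"][:2]@y)
```

```text
t 11.7 p [556.3  33.7  26.8] ori [179.74   0.67  99.27] F [  0.4 -21.1  16.9] M [-3.79  0.21  0.14] gap 48.4 q6 1.48
TCP nest 14.2 -1.3 F nest x -20.915424980635596 y 3.095473629284388
```

View pics/w8.png

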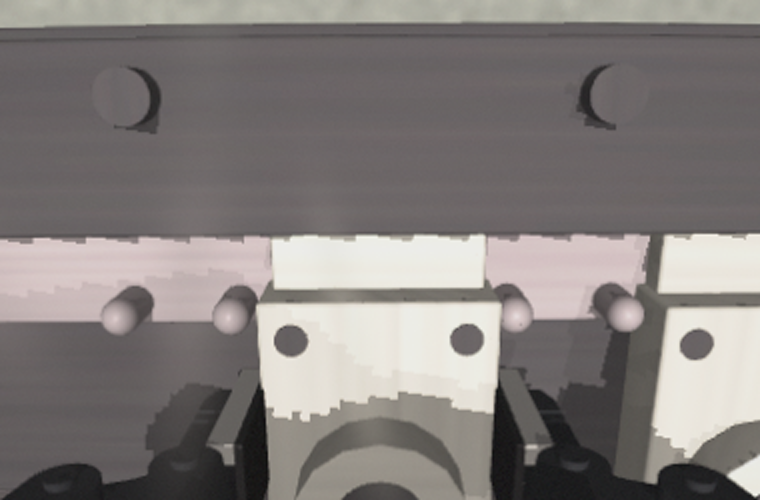

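Call:
play_rows --pt "-0.1 0 0 0" --pt "-0.3 0 -0.2 0" --pt "-0.3 0 -0.3 0"

```text
t: 12.05
position: [556.1, 34.0, 28.2]
orientation: [3.137, 0.005, 1.734]
contact_force: [3.6, -8.1, -4.5]
finger_gap: 48.5
```

Call:
play_rows --pt "0 0 0 0" --pt "0 0 0 0" --pt "0 0 0 0" --pt "0 0 -1 0" --pt "0 0 -4 0" --pt "0 0 -8 0" --pt "0 0 -10 0" --pt "0 0 -10 0" --grip 85

```text
t: 12.85
position: [556.1, 36.8, 131.1]
orientation: [3.135, 0.0, 1.736]
contact_force: [0.4, 0.3, -0.5]
finger_gap: 57.2
```

Run:
```python
from look import *
s=st();P=snap("wrist","w9",2,(130,80,510,380))
C=np.array([557.3,19.5]);x=np.array([-.1638,.9865]);y=np.array([-.9865,-.1638])
d=s["position"][:2]-C;print("TCP nest",(d@x).round(1),(d@y).round(1))
```

```text
t 12.85 p [556.1  36.8 131.1] ori [1.7962e+02 2.0000e-02 9.9470e+01] F [ 0.4  0.3 -0.5] M [-0.    0.01 -0.01] gap 57.2 q6 1.47
TCP nest 17.3 -1.7
```

View pics/w9.png

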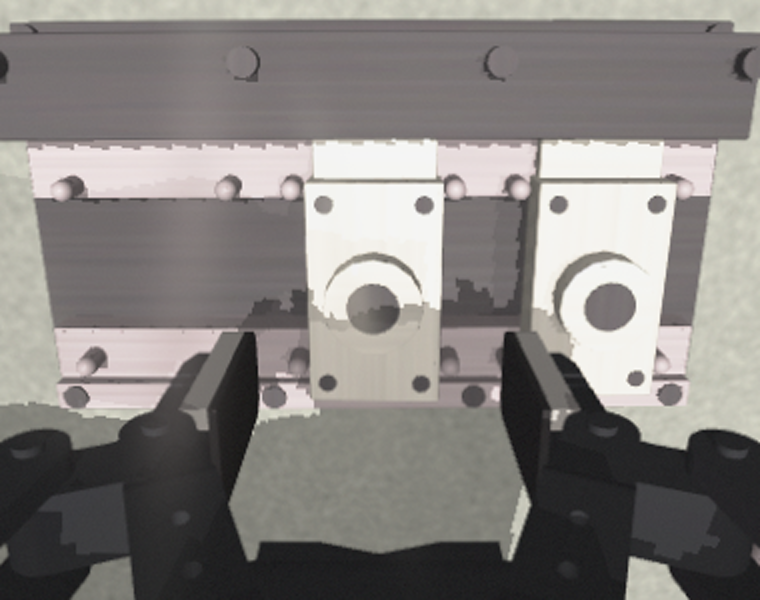

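Call:
play_rows --pt "-1.5 -0.2 3 0" --pt "-2.7 -0.2 7 0" --pt "-2.7 -0.2 9.5 0" --pt "-2.7 -0.2 10.4 0" --pt "-2.7 -0.2 10.4 0" --pt "-2.7 -0.2 10.4 0"

```text
t: 13.5
position: [555.7, 9.5, 22.2]
orientation: [-3.141, -0.0, 1.736]
contact_force: [3.1, -0.9, -2.0]
finger_gap: 57.2
```

Call:
play_rows --pt "0 0 0 0" --pt "0 0 0 0" --pt "0 0 0 0" --pt "0 0 0 0" --grip 255 --force 60

```text
t: 13.9
position: [557.8, 9.9, 23.5]
orientation: [3.138, -0.0, 1.736]
contact_force: [6.2, 2.5, -2.2]
finger_gap: 48.4
```

Call:
play_rows --pt "0.2 0 0 0" --pt "0.4 0 0 0" --pt "0.6 0 0 0" --pt "0.7 0 0.1 0" --pt "0.7 0 0.2 0" --pt "0.7 0 0.35 0" --pt "0.7 0 0.5 0" --pt "0.7 0 0.6 0" --pt "0.7 0 0.6 0"

```text
t: 14.8
position: [557.0, 13.2, 23.0]
orientation: [3.137, 0.008, 1.734]
contact_force: [-12.3, -9.5, 51.1]
finger_gap: 48.7
```

```bash
cat >> look.py <<'E'
C=np.array([557.3,19.5]);NX=np.array([-.1638,.9865]);NY=np.array([-.9865,-.1638])
def nest():
    s=st();d=s["position"][:2]-C;f=s["contact_force"][:2];print("TCP nest",(d@NX).round(1),(d@NY).round(1),"F nest",(f@NX).round(1),(f@NY).round(1));return s
E
python3 - <<'E'
from look import *
nest();P=snap("wrist","w10",2,(130,80,510,330))
E
```

```text
t 14.8 p [557.   13.2  23. ] ori [179.76   0.43  99.36] F [-12.3  -9.5  51.1] M [-2.38  2.86 -0.14] gap 48.7 q6 1.44
TCP nest -6.1 1.4 F nest -7.4 13.7
```

View pics/w10.png

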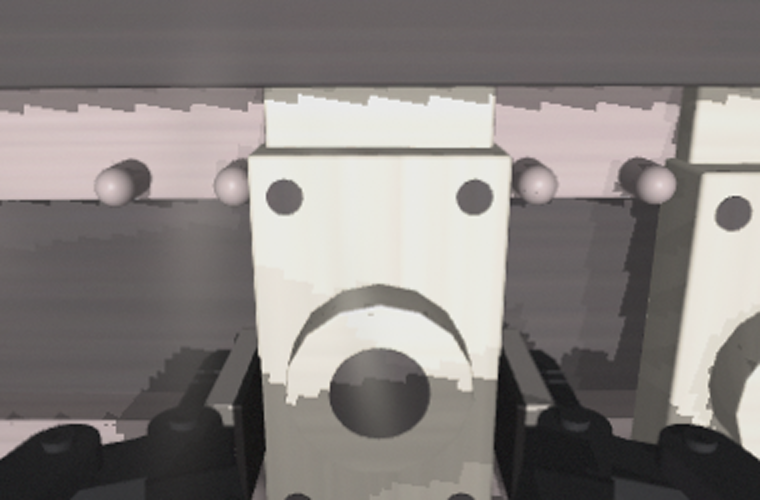

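Call:
play_rows --pt "0 0 -0.3 0" --pt "0 0 -0.4 0"

```text
t: 15.05
position: [556.9, 13.2, 23.2]
orientation: [3.138, 0.007, 1.734]
contact_force: [4.4, -8.5, 3.4]
finger_gap: 48.9
```

Call:
play_rows --pt "0 0 0 0" --pt "0 0 0 0" --pt "0 0 -0.3 0" --pt "1 0 -2 0" --pt "2 0.1 -6 0" --pt "2.3 0.2 -10.3 0" --pt "2.3 0.2 -10.3 0" --pt "2.3 0.2 -10.3 0" --grip 85

```text
t: 15.85
position: [553.4, 39.7, 124.7]
orientation: [3.14, -0.0, 1.736]
contact_force: [-0.1, -0.6, -1.2]
finger_gap: 56.9
```

Run:
```python
from look import *
nest();P=snap("wrist","w11",2,(130,80,510,380))
```

```text
t 15.85 p [553.4  39.7 124.7] ori [179.91  -0.    99.49] F [-0.1 -0.6 -1.2] M [-0.02  0.01  0.05] gap 56.9 q6 1.48
TCP nest 20.5 0.5 F nest -0.6 0.2
```

View pics/w11.png

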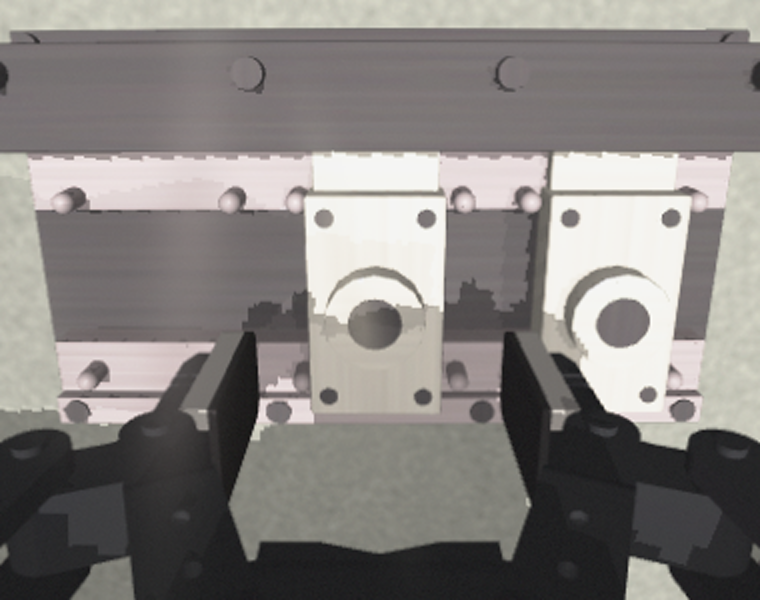

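Run:
```python
from look import *
import pickle
for n in("w9","w11"):
    P=pickle.load(open(n+".pkl","rb"))
    def pr(cy,x0,th,x,z):  # plate-frame pt (x,0,z above underside); pivot tip bottom at rest
        th=np.radians(th);X=67+x0-(67-x)*np.cos(th)+z*np.sin(th)*1;Z=26+(67-x)*np.sin(th)+z*np.cos(th)
        return (proj(P,[[*(C+X*NX+cy*NY),Z]])[0]-[130,80])*2
    for nm,cy,x0,th in(("done",-85,0,0),("mid flat",0,0,0),("mid up3.2",0,0,3.1)):
        a,b,h=pr(cy,x0,th,43,18),pr(cy,x0,th,-43,18),pr(cy,x0,th,0,30);print(n,nm,a.round(1),b.round(1),"len",(b-a)[1].round(1),"boss-rel",(h-a)[1].round(1))
```

```text
w9 done [611.  180.6] [589.1 394.6] len 214.0 boss-rel 124.2
w9 mid flat [374.2 180.6] [374.5 395.9] len 215.3 boss-rel 125.1
w9 mid up3.2 [374.2 178.4] [374.6 401. ] len 222.6 boss-rel 126.5
w11 done [624.2 193.7] [600.3 411.1] len 217.4 boss-rel 127.2
w11 mid flat [381.7 193.4] [381.2 411.9] len 218.5 boss-rel 127.9
w11 mid up3.2 [381.7 191.4] [381.3 417.5] len 226.2 boss-rel 129.5
```

Run:
```python
from look import *
import pickle
for n in("w9","w11"):
    P=pickle.load(open(n+".pkl","rb"));g=cv2.cvtColor(P["color"],cv2.COLOR_RGB2GRAY).astype(float)
    for u in ((345,375),(395,405)):
        c0,c1=[int(130+k/2) for k in u];col=g[:,c0:c1].mean(1)
        r=np.arange(270,295);print(n,u,[(int((k-80)*2),int(col[k])) for k in r if 370<(k-80)*2<430])
```

```text
w9 (345, 375) [(380, 181), (382, 180), (384, 180), (386, 180), (388, 180), (390, 180), (392, 180), (394, 180), (396, 179), (398, 174), (400, 160), (402, 151), (404, 149), (406, 144), (408, 137), (410, 134), (412, 134), (414, 134), (416, 134), (418, 135), (420, 135), (422, 135), (424, 134), (426, 133), (428, 132)]
w9 (395, 405) [(380, 182), (382, 182), (384, 182), (386, 181), (388, 181), (390, 181), (392, 181), (394, 181), (396, 180), (398, 180), (400, 166), (402, 149), (404, 148), (406, 140), (408, 132), (410, 134), (412, 136), (414, 135), (416, 135), (418, 135), (420, 134), (422, 133), (424, 132), (426, 131), (428, 133)]
w11 (345, 375) [(380, 180), (382, 180), (384, 180), (386, 180), (388, 180), (390, 180), (392, 179), (394, 180), (396, 180), (398, 179), (400, 180), (402, 180), (404, 180), (406, 179), (408, 179), (410, 180), (412, 166), (414, 151), (416, 151), (418, 150), (420, 148), (422, 138), (424, 131), (426, 133), (428, 132)]
w11 (395, 405) [(380, 182), (382, 182), (384, 182), (386, 182), (388, 182), (390, 182), (392, 182), (394, 181), (396, 181), (398, 181), (400, 180), (402, 181), (404, 180), (406, 180), (408, 180), (410, 180), (412, 167), (414, 153), (416, 151), (418, 149), (420, 150), (422, 140), (424, 133), (426, 134), (428, 134)]
```

Call:
play_rows --pt "-3 -0.8 -4 0.1" --pt "-7.5 -2.1 -7.5 0.236" --pt "-12 -3.3 -7.5 0.236" --pt "-16.5 -4.6 -7.5 0.236" --pt "-21 -5.9 -7.5 0.236" --pt "-25.5 -7.1 -7.5 0.236" --pt "-30 -8.4 -7.5 0.236" --pt "-34.5 -9.6 -7.5 0.236" --pt "-37.3 -10.4 -7.5 0.236" --pt "-37.3 -10.4 -7.5 0.236" --pt "-37.3 -10.4 -7.5 0.236"

```text
t: 17.0
position: [510.3, -345.4, 196.6]
orientation: [-3.138, -0.003, 1.498]
contact_force: [-0.1, 0.1, 0.5]
finger_gap: 57.2
```

Run:
```python
from look import *
s=st();P=snap("wrist","w12",1.25)
print(proj(P,[[537,-351,120],[487,-351,120],[487,-333,120],[537,-333,120]]).round(1)*1.25)
```

```text
t 17.0 p [ 510.3 -345.4  196.6] ori [-1.7982e+02 -1.5000e-01  8.5840e+01] F [-0.1  0.1  0.5] M [-0.03  0.01  0.  ] gap 57.2 q6 1.05
[[448.375 267.625]
 [360.375 273.75 ]
 [357.125 243.25 ]
 [447.    236.875]]
```

View pics/w12.png

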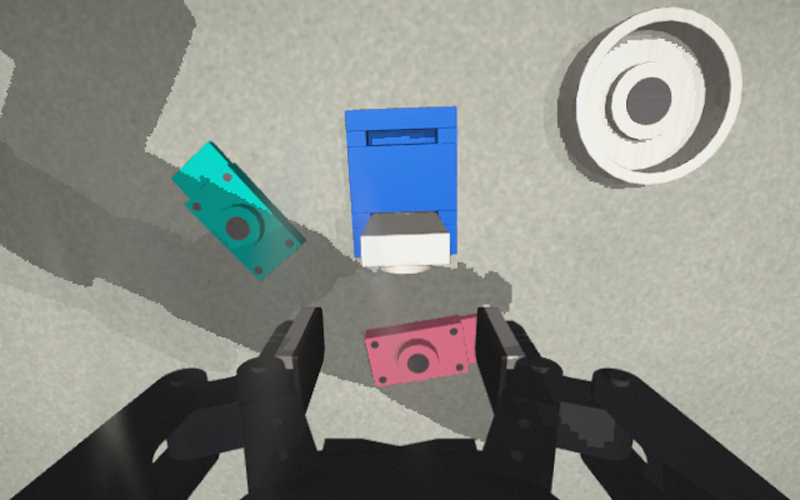

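Run:
```python
from look import *
import pickle
P=pickle.load(open("w12.pkl","rb"))
q=np.array([onplane(P,u/1.25,v/1.25,120) for u,v in((360,238),(447.5,233),(450,264),(362,269))])[:,:2]
print(q.round(1),"ctr",q.mean(0).round(1));d=q[1]-q[0]+q[2]-q[3];print("yaw of long",np.degrees(np.arctan2(d[1],d[0])),np.linalg.norm(d)/2)
c=q.mean(0);go(c[0],c[1],107)
```

```text
[[ 488.9 -330.1]
 [ 537.4 -330.8]
 [ 538.  -348.9]
 [ 488.2 -348.3]] ctr [ 513.1 -339.5]
yaw of long -0.7439192940148164 49.15759282626165
t 17.05 p [ 510.7 -344.7  197. ] ori [-1.7985e+02 -1.3000e-01  8.5920e+01] F [0.3 0.1 0.8] M [-0.01  0.01  0.01] gap 56.7 q6 1.05
row [0.533 0.202 9.004 0.   ]
```

Call:
play_rows --pt "0.55 0.2 4 -0.054" --pt "0.55 0.2 8 -0.054" --pt "0.55 0.2 9.5 -0.054" --pt "0.55 0.2 9.5 -0.054" --pt "0.55 0.2 9.5 -0.054"

```text
t: 17.55
position: [514.2, -339.2, 104.0]
orientation: [-3.141, -0.0, 1.555]
contact_force: [-1.2, 0.3, 0.6]
finger_gap: 56.5
```

Call:
play_rows --pt "0 0 0 0" --pt "0 0 0 0" --pt "0 0 0 0" --pt "0 0 0 0" --pt "0 0 -1 0" --pt "0 0 -3 0" --pt "0 0 -6 0" --pt "0 0 -7 0" --pt "0 0 -7 0" --grip 255 --force 50

```text
t: 18.45
position: [515.1, -341.3, 175.7]
orientation: [3.139, 0.002, 1.554]
contact_force: [0.5, 0.7, -2.5]
finger_gap: 48.7
```

Run:
```python
from look import *
s=st()
```

```text
t 18.45 p [ 515.1 -341.3  175.7] ori [1.7982e+02 1.3000e-01 8.9020e+01] F [ 0.5  0.7 -2.5] M [ 0.02 -0.03 -0.04] gap 48.7 q6 1.0
```

Call:
play_rows --pt "0 0 3 0" --pt "0 0 5.4 0" --pt "0 0 5.4 0" --pt "0.9 0 5.4 0" --pt "1.8 0 5.4 0" --pt "2.65 0 5.5 0" --pt "3.45 0 5.7 0" --pt "4.3 0 5.95 0" --pt "5.1 0 6.25 0" --pt "5.1 0 6.25 0" --pt "5.1 0 4 0" --pt "5.1 0 0 0" --force 25

```text
t: 19.65
position: [512.3, -287.4, 171.2]
orientation: [-3.135, -0.005, 1.554]
contact_force: [0.2, -1.0, -2.6]
finger_gap: 48.6
```

Run:
```python
from look import *
s=st();P=snap("side","s13");snap("wrist","w13")
p=s["position"];u,v=proj(P,[p])[0];print(u,v)
im=P["color"][int(v)-60:int(v)+70,int(u)-70:int(u)+70,::-1];W=cv2.imread("pics/w13.png")
cv2.imwrite("pics/c13.png",np.hstack([cv2.resize(im,(400,371),interpolation=cv2.INTER_CUBIC),W[20:391,120:520]]))
```

```text
t 19.65 p [ 512.3 -287.4  171.2] ori [-179.63   -0.29   89.04] F [ 0.2 -1.  -2.6] M [ 0.03 -0.1   0.01] gap 48.6 q6 1.08
362.0369182099365 124.82849191813902
```

View pics/c13.png

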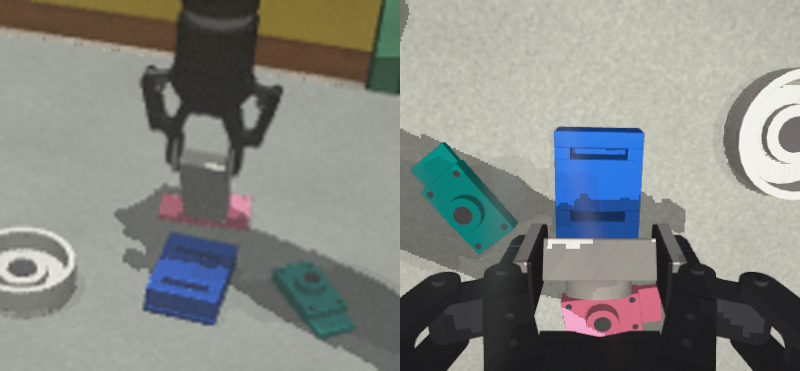

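Call:
play_rows --pt "4.5 0 0 0" --pt "9 0 0 0" --pt "12.7 0 2 0" --pt "12.7 0 5 0" --pt "12.7 0 7.9 0" --pt "12.7 0 7.9 0" --pt "12.7 0 7.9 0"

```text
t: 20.45
position: [516.1, -162.0, 94.4]
orientation: [-3.139, -0.001, 1.554]
contact_force: [0.1, -0.5, -1.4]
finger_gap: 48.5
```

Call:
play_rows --pt "0 0 0.8 0" --pt "0.8 0 1.3 0" --pt "1.6 0 1.8 0" --pt "2.3 0 2.35 0" --pt "3.0 0 2.95 0" --pt "3.6 0 3.65 0" --pt "4.1 0 4.35 0" --pt "4.6 0 5.1 0" --pt "5.0 0 5.85 0" --pt "5.3 0 6.6 0" --pt "5.5 0 7.2 0" --pt "5.6 0 7.5 0"

```text
t: 21.65
position: [520.0, -104.1, 21.3]
orientation: [3.138, -0.004, 1.555]
contact_force: [-0.9, 8.1, 7.5]
finger_gap: 48.3
```

Run:
```python
from look import *
s=st();snap("wrist","w14")
```

```text
t 21.65 p [ 520.  -104.1   21.3] ori [179.78  -0.2   89.12] F [-0.9  8.1  7.5] M [ 0.93  0.24 -0.12] gap 48.3 q6 1.39
```

View pics/w14.png

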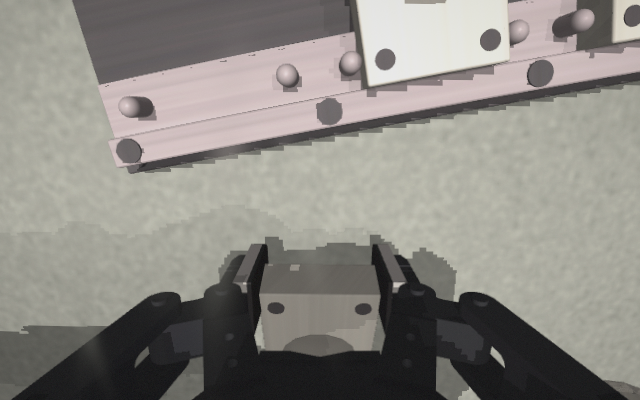

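Call:
play_rows --pt "0.1 0 0.4 0" --pt "0.15 0 0.8 0" --pt "0.2 0 1.2 0" --pt "0.2 0 1.3 0" --pt "0.2 0 1.3 0"

```text
t: 22.2
position: [520.0, -102.9, 8.3]
orientation: [3.138, -0.002, 1.555]
contact_force: [0.7, 6.6, 5.2]
finger_gap: 48.3
```

Call:
play_rows --pt "0 0 0 0" --pt "0 0 0 0" --pt "0 0 0 0" --pt "0 0 -1 0" --pt "-0.5 0 -4 0" --pt "-2 0 -8 0" --pt "-3.5 0 -12 0" --pt "-3.8 0 -15 0" --pt "-3.8 0 -15 0" --pt "-3.8 0 -15 0" --grip 85

```text
t: 23.2
position: [517.9, -142.8, 157.9]
orientation: [3.14, 0.0, 1.553]
contact_force: [-0.4, 0.9, 0.5]
finger_gap: 57.3
```

Run:
```python
from look import *
s=st();snap("wrist","w15",1.25)
```

```text
t 23.2 p [ 517.9 -142.8  157.9] ori [1.7989e+02 3.0000e-02 8.9000e+01] F [-0.4  0.9  0.5] M [-0.01  0.03 -0.03] gap 57.3 q6 1.32
```

View pics/w15.png

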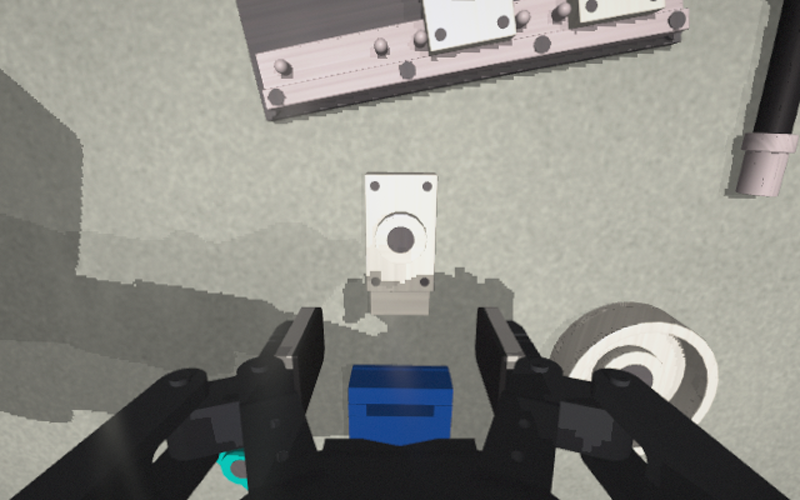

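Run:
```python
from look import *
import pickle
P=pickle.load(open("w15.pkl","rb"));w=lambda u,v,z:onplane(P,u/1.25,v/1.25,z)[:2]
sq=[w(365,174,18),w(437,173.5,18)];sh=[w(366,290,18),w(434,290,18)];tp=[w(371,315,8),w(429,315,8)];b=w(400,239.5,30)
print(np.round([*sq,*sh,*tp,b],1));ms,mh,mt=[np.mean(q,0) for q in(sq,sh,tp)];d=(ms-mh);print("yaw",np.degrees(np.arctan2(d[1],d[0])),np.linalg.norm(d),"mid",((ms+mh)/2).round(1))
m=np.array([(ms+mh)[0]/2,(ms[1]+mh[1]+2*b[1])/4]);print(m);go(m[0],m[1]-12.5,1)
```

```text
[[ 495.  -100.1]
 [ 544.2 -100.6]
 [ 492.3 -185. ]
 [ 542.7 -186. ]
 [ 494.4 -210. ]
 [ 539.8 -210.9]
 [ 518.1 -143.6]]
yaw 88.54385379197782 85.16906882289564 mid [ 518.6 -142.9]
[ 518.55756744 -143.2768557 ]
t 23.25 p [ 516.9 -142.4  156.6] ori [-1.7998e+02 -1.0000e-02  8.9010e+01] F [ 0.3 -0.4 -0.4] M [-0.01  0.05  0.02] gap 56.6 q6 1.32
row [-1.336  0.184 15.563  0.   ]
```

Call:
play_rows --pt "-1.35 0.1 5 0" --pt "-1.35 0.1 10 0" --pt "-1.35 0.1 14 0" --pt "-1.35 0.1 15.6 0" --pt "-1.35 0.1 15.6 0" --pt "-1.35 0.1 15.6 0"

```text
t: 23.85
position: [516.1, -155.1, -1.2]
orientation: [-3.138, -0.001, 1.554]
contact_force: [0.2, -0.4, -0.4]
finger_gap: 56.8
```

Call:
play_rows --pt "0 0 0 0" --pt "0 0 0 0" --pt "0 0 0 0" --pt "0 0 0 0" --pt "0 0 -3 0" --pt "0 0 -7 0" --pt "0 0 -11 0" --pt "0 0 -14 0" --pt "0 0 -14 0" --pt "0 0 -14 0" --grip 255 --force 35

```text
t: 24.85
position: [518.4, -156.1, 141.0]
orientation: [3.14, 0.0, 1.554]
contact_force: [0.4, -0.3, -2.3]
finger_gap: 49.2
```

Call:
play_rows --pt "2.5 -0.6 0 -0.14" --pt "5 -1.2 0 -0.28" --pt "7.5 -1.8 0 -0.42" --pt "10 -2.4 0 -0.56" --pt "12.5 -3.0 0 -0.7" --pt "15 -3.6 0 -0.84" --pt "17.5 -4.2 0 -0.98" --pt "20 -4.8 0 -1.12" --pt "22.5 -5.4 0 -1.26" --pt "25 -6 0 -1.4" --pt "27.5 -6.6 0 -1.54" --pt "29.3 -7.1 0 -1.66"

```text
t: 26.05
position: [450.1, 139.1, 138.6]
orientation: [-3.141, -0.004, -3.063]
contact_force: [0.3, -0.1, -2.7]
finger_gap: 49.0
```

Call:
play_rows --pt "0 0 0 -0.14" --pt "0 0 0 -0.28" --pt "0 0 0 -0.42" --pt "0 0 0 -0.56" --pt "0 0 0 -0.7" --pt "0 0 0 -0.84" --pt "0 0 0 -0.98" --pt "0 0 0 -1.12" --pt "0 0 0 -1.26" --pt "0 0 0 -1.4" --pt "0 0 0 -1.54" --pt "0 0 0 -1.66" --force 25

```text
t: 27.25
position: [450.4, 137.7, 138.5]
orientation: [3.138, -0.0, -1.404]
contact_force: [-0.1, -0.5, -1.7]
finger_gap: 49.2
```

Run:
```python
from look import *
nest();P=snap("wrist","w16");go(451.3,138.8,62,-80.57)
n=85
print(proj(P,[[*(C+x*NX+(85+y)*NY),40] for x,y in((-33,-30.5),(-33,30.5),(39,-30.5),(39,30.5))]).round(1))
```

```text
t 27.25 p [450.4 137.7 138.5] ori [ 1.7977e+02 -3.0000e-02 -8.0450e+01] F [-0.1 -0.5 -1.7] M [-0.04 -0.02  0.02] gap 49.2 q6 -1.44
TCP nest 134.1 86.1 F nest -0.5 0.2
t 27.3 p [450.4 137.7 138.5] ori [ 1.7977e+02 -3.0000e-02 -8.0220e+01] F [ 0.4 -0.  -2.9] M [0.02 0.02 0.04] gap 49.4 q6 -1.44
row [-9.600e-02 -1.070e-01  7.654e+00  6.000e-03]
[[268.9 -48.4]
 [364.1 -48.1]
 [272.5  70.1]
 [360.6  70.3]]
```

Call:
play_rows --pt "-0.1 -0.1 4 0.006" --pt "-0.1 -0.1 7.6 0.006" --pt "-0.1 -0.1 8.2 0.006" --pt "-0.1 -0.1 8.6 0.006" --pt "-0.1 -0.1 8.9 0.006" --pt "-0.1 -0.1 9.2 0.006" --pt "-0.1 -0.1 9.5 0.006" --pt "-0.1 -0.1 9.8 0.006" --pt "-0.1 -0.1 10.05 0.006" --pt "-0.1 -0.1 10.05 0.006" --pt "-0.1 -0.1 10.05 0.006"

```text
t: 28.4
position: [453.9, 141.1, 41.8]
orientation: [-3.139, 0.003, -1.415]
contact_force: [-2.4, 4.8, 5.1]
finger_gap: 49.0
```

Run:
```python
from look import *
nest()
```

```text
t 28.4 p [453.9 141.1  41.8] ori [-179.86    0.2   -81.07] F [-2.4  4.8  5.1] M [ 0.75  0.6  -0.07] gap 49.0 q6 -1.43
TCP nest 136.9 82.1 F nest 5.1 1.6
```

Call:
play_rows --pt "0 0 0.15 0" --pt "0 0 0.2 0" --pt "0 0 0.2 0" --pt "0 0 -3 0" --pt "0 0 -6.5 0" --pt "4.5 0 -7 0" --pt "9.3 0 -7 0" --pt "13 0 -6 0" --pt "14.2 0 -4 0" --pt "14.2 0 -2 0" --pt "14.2 0 -2 0" --pt "14.2 0 -2 0"

```text
t: 29.6
position: [474.8, -0.9, 60.6]
orientation: [3.141, 0.0, -1.415]
contact_force: [0.8, 0.4, -2.4]
finger_gap: 49.3
```

Run:
```python
from look import *
nest();nest();P=snap("wrist","w17",1.25);Q=snap("scene","sc17")
u,v=proj(Q,[[*(C+85*NY),50]])[0];print(u,v)
im=cv2.resize(Q["color"][int(v)-45:int(v)+45,int(u)-45:int(u)+45,::-1],(360,360),interpolation=cv2.INTER_CUBIC)
W=cv2.imread("pics/w17.png")[60:420,190:610];cv2.imwrite("pics/c17.png",np.hstack([W,im]))
print((proj(P,[[*(C+x*NX+(85+y)*NY),40] for x,y in((-33,-30.5),(-33,30.5),(39,-30.5),(39,30.5))])*1.25-[190,60]).round(1))
```

```text
t 29.6 p [474.8  -0.9  60.6] ori [ 1.7997e+02  1.0000e-02 -8.1100e+01] F [ 0.8  0.4 -2.4] M [ 0.02 -0.02 -0.03] gap 49.3 q6 -1.73
TCP nest -6.6 84.7 F nest 0.2 -0.9
t 29.6 p [474.8  -0.9  60.6] ori [ 1.7997e+02  1.0000e-02 -8.1100e+01] F [ 0.8  0.4 -2.4] M [ 0.02 -0.02 -0.03] gap 49.3 q6 -1.73
TCP nest -6.6 84.7 F nest 0.2 -0.9
356.0000742782925 200.24176908027928
[[134.2 185.1]
 [281.2 183.7]
 [143.9 334. ]
 [274.8 332.9]]
```

View pics/c17.png

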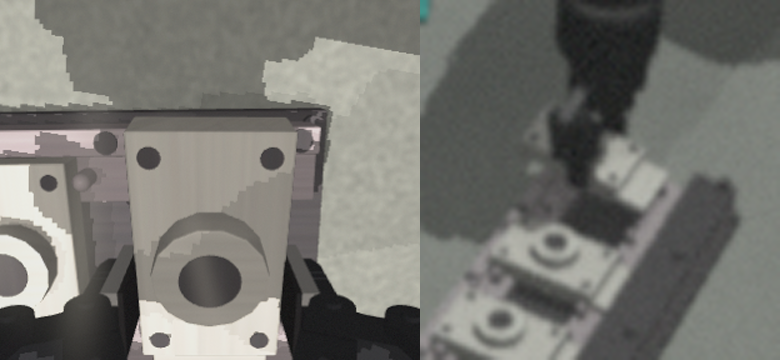

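Run:
```python
from look import *
import pickle
P=pickle.load(open("w17.pkl","rb"))
X=[[*(C+x*NX+y*NY),z] for x,y,z in((-33,30.5,40),(-33,115.5,40),(-49,140,32),(-55,140,32),(-49,42.5,32),(-49,127.5,32))]
print((proj(P,X)*1.25-[190,60]).round(1))
```

```text
[[ 76.8 185.6]
 [281.2 183.7]
 [337.2 141.8]
 [338.3 127.6]
 [107.1 143.9]
 [307.8 142. ]]
```

Run:
```python
from look import *
import pickle
def f(n,pts,off,s):
    P=pickle.load(open(n+".pkl","rb"))
    for u,v,z in pts:
        X=onplane(P,u/s+off[0],v/s+off[1],z)[:2]-C;print(n,(u,v),(X@NX).round(1),(X@NY).round(1))
f("w11",[(78,411,32),(279,411,32),(482,411,32),(92,374,40),(298,374,40)],(130,80),2)
f("w12" if 0 else "w15",[(276.5,97,32),(407,70,32),(542.5,44,32),(282,66,40),(380.5,46,40),(420,39,40)],(0,0),1.25)
f("w17",[(105,142,32),(305,139,32),(84,180,40)],(190/1.25,60/1.25),1.25)
P=pickle.load(open("w17.pkl","rb"));cv2.imwrite("pics/z17.png",cv2.resize(P["color"][100:220,190:440,::-1],None,fx=3,fy=3,interpolation=cv2.INTER_CUBIC))
```

```text
w11 (78, 411) -50.3 124.1
w11 (279, 411) -49.8 41.5
w11 (482, 411) -49.9 -41.1
w11 (92, 374) -29.2 112.2
w11 (298, 374) -28.9 32.1
w15 (276.5, 97) -50.0 124.1
w15 (407, 70) -49.6 41.7
w15 (542.5, 44) -49.6 -41.5
w15 (282, 66) -34.8 114.3
w15 (380.5, 46) -34.9 55.0
w15 (420, 39) -35.4 31.6
w17 (105, 142) -49.8 41.7
w17 (305, 139) -50.3 126.2
w17 (84, 180) -35.4 33.8
```

View pics/z17.png

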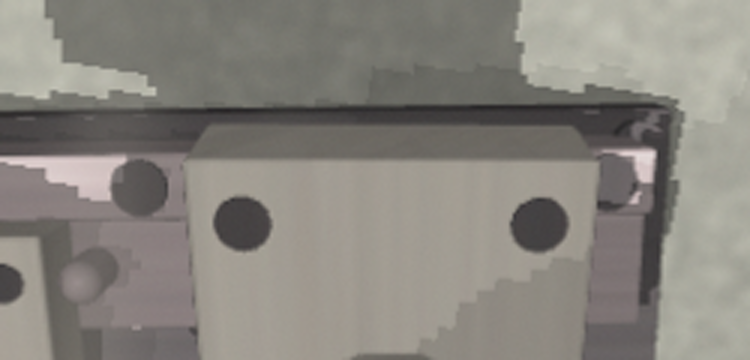

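```bash
cat > fit3.py <<'E'
from fit import *
import pickle
def fit3(n,pos,yawd,pl,px,x0=(-12,0,8,.15)):
    P=pickle.load(open(n+".pkl","rb"));a=np.radians(yawd);X=np.array([np.cos(a),np.sin(a),0]);Y=np.array([-np.sin(a),np.cos(a),0]);Z=np.array([0,0,1.]);pl=np.array(pl,float)
    def mod(p):
        x,y,z,th=p;c,s=np.cos(th),np.sin(th);r=np.c_[pl[:,0]*c+pl[:,2]*s,pl[:,1],-pl[:,0]*s+pl[:,2]*c]+[x,y,z]
        return proj(P,pos+r[:,:1]*X+r[:,1:2]*Y+r[:,2:]*Z)
    r=least_squares(lambda p:(mod(p)-px).ravel(),x0);print(n,r.x[:3].round(1),"tilt",np.degrees(r.x[3]).round(2),"rms",np.sqrt((r.fun**2).mean()).round(2),(mod(r.x)-px).round(1).tolist())
E
python3 - <<'E'
from fit3 import *
z=lambda u,v:(190+u/3,100+v/3);c=lambda u,v:((u+190)/1.25,(v+60)/1.25)
fit3("w17",np.array([474.8,-0.9,60.6]),98.9,[(-43,25,9),(-43,-25,9),(-43,25,-9),(-43,-25,-9),(0,0,21)],np.array([z(187,160),z(598,160),z(212,125),z(578,125),c(210,281)])[[0,1,2,3,4]])
fit3("w17",np.array([474.8,-0.9,60.6]),98.9,[(-43,-25,9),(-43,25,9),(-43,-25,-9),(-43,25,-9),(0,0,21)],np.array([z(187,160),z(598,160),z(212,125),z(578,125),c(210,281)]))
E
```

```text
w17 [  58.9    3.  -340.3] tilt 5.86 rms 58.08 [[85.9, 15.2], [-85.5, 15.2], [76.9, 23.4], [-78.3, 23.5], [1.0, -73.8]]
w17 [-13.1   1.3  10.6] tilt 7.08 rms 0.64 [[-0.5, 0.1], [0.9, 0.0], [-0.5, 0.2], [-1.1, 0.2], [1.0, -0.5]]
```

Call:
play_rows --pt "0 0 1.2 -0.01" --pt "0 0 2.2 -0.01" --pt "0 0 2.45 -0.01" --pt "-0.5 0 2.45 -0.01" --pt "-1.0 0 2.45 -0.01" --pt "-1.4 0 2.5 -0.01" --pt "-1.7 0 2.6 -0.01" --pt "-1.9 0 2.6 -0.01" --pt "-2.1 0 2.6 -0.01" --pt "-2.3 0 2.6 -0.01" --pt "-2.3 0 2.6 -0.01" --force 60

```text
t: 30.8
position: [471.8, 20.6, 34.6]
orientation: [-3.141, -0.003, -1.406]
contact_force: [1.8, -6.6, -2.0]
finger_gap: 48.5
```

Run:
```python
from look import *
nest();P=snap("wrist","w18");Q=snap("scene","sc18")
u,v=proj(Q,[[*(C+85*NY+30*NX),50]])[0]
im=cv2.resize(Q["color"][int(v)-40:int(v)+40,int(u)-40:int(u)+40,::-1],(360,360),interpolation=cv2.INTER_CUBIC)
cv2.imwrite("pics/c18.png",np.hstack([cv2.resize(P["color"][60:300,160:480,::-1],(480,360)),im]))
```

```text
t 30.8 p [471.8  20.6  34.6] ori [-179.98   -0.19  -80.55] F [ 1.8 -6.6 -2. ] M [-1.37 -0.15  0.  ] gap 48.5 q6 -1.69
TCP nest 15.0 84.2 F nest -6.8 -0.7
```

View pics/c18.png

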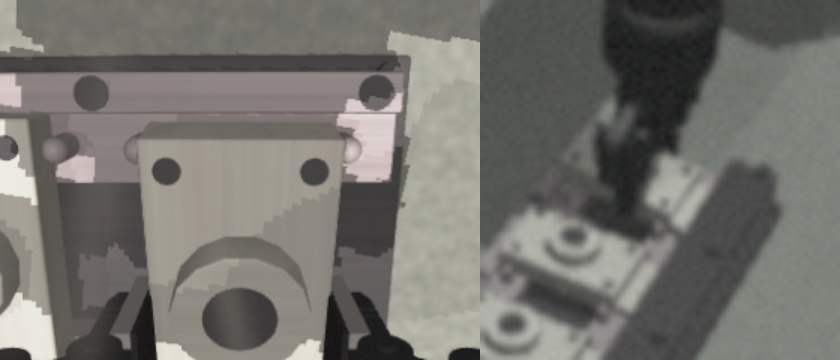

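Call:
play_rows --pt "-0.2 0 0 0" --pt "-0.4 0 0 0" --pt "-0.45 0 0.2 0" --pt "-0.5 0 0.4 0" --pt "-0.55 0 0.6 0" --pt "-0.6 0 0.8 0" --pt "-0.6 0 0.95 0" --pt "-0.6 0 1.1 0" --pt "-0.6 0 1.1 0" --force 45

```text
t: 31.8
position: [472.2, 22.9, 25.2]
orientation: [-3.14, -0.011, -1.408]
contact_force: [-1.8, -19.4, 14.6]
finger_gap: 48.2
```

Run:
```python
from look import *
nest();P=snap("wrist","w19")
cv2.imwrite("pics/c19.png",cv2.resize(P["color"][60:300,160:480,::-1],(640,480)))
```

```text
t 31.8 p [472.2  22.9  25.2] ori [-179.9    -0.64  -80.68] F [ -1.8 -19.4  14.6] M [-3.52  0.63  0.1 ] gap 48.2 q6 -1.68
TCP nest 17.3 83.4 F nest -18.9 4.9
```

View pics/c19.png

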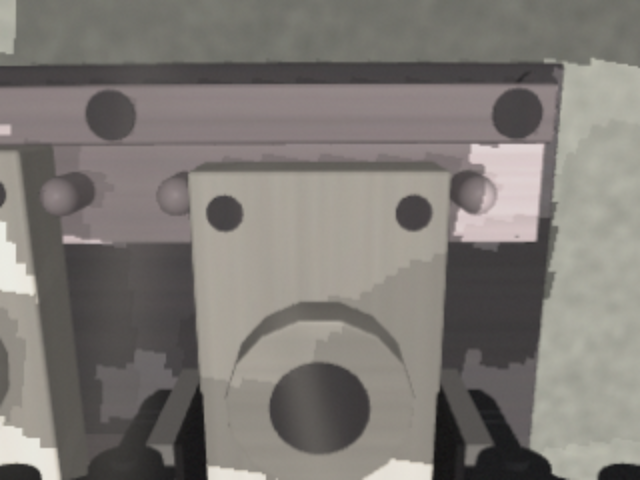

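Call:
play_rows --pt "0 0 0.15 0" --pt "0 0 0.3 0" --pt "0 0 0.4 0" --pt "0 0 0.4 0"

```text
t: 32.25
position: [472.3, 22.8, 24.4]
orientation: [-3.139, -0.011, -1.408]
contact_force: [-15.2, -20.8, 57.3]
finger_gap: 48.4
```

Run:
```python
from fit3 import *
s=nest();P=snap("wrist","w20")
e=lambda u,v:(160+u/2,60+v/2)
fit3("w19",np.array([472.2,22.9,25.2]),99.35,[(-43,-25,9),(-43,25,9),(0,0,21)],np.array([e(190,171),e(448,171),e(320,408)]))
g=cv2.cvtColor(P["color"],cv2.COLOR_RGB2GRAY).astype(int);g0=cv2.cvtColor(pickle.load(open("w19.pkl","rb"))["color"],cv2.COLOR_RGB2GRAY).astype(int)
for q in(g0,g):print(q[125:152,300:340].mean(1).round().astype(int).tolist())
```

```text
t 32.25 p [472.3  22.8  24.4] ori [-179.85   -0.65  -80.68] F [-15.2 -20.8  57.3] M [-3.76  3.78 -0.02] gap 48.4 q6 -1.68
TCP nest 17.2 83.4 F nest -18.1 18.4
w19 [-12.4   0.9  15.9] tilt -10.85 rms 0.31 [[-0.1, 0.2], [0.5, 0.1], [-0.3, -0.3]]
[129, 128, 128, 129, 128, 115, 107, 135, 136, 136, 135, 134, 130, 126, 121, 113, 93, 94, 94, 95, 112, 148, 156, 163, 162, 163, 163]
[129, 128, 128, 129, 128, 120, 109, 115, 137, 136, 135, 132, 130, 126, 120, 112, 93, 93, 94, 101, 128, 151, 160, 163, 163, 163, 163]
```

Call:
play_rows --pt "0 0 -0.2 0" --pt "0 0 -0.3 0"

```text
t: 32.5
position: [472.2, 22.8, 24.8]
orientation: [-3.139, -0.011, -1.408]
contact_force: [-2.1, -19.0, 12.0]
finger_gap: 48.4
```

Call:
play_rows --pt "0 0 0 0" --pt "0 0 0 0" --pt "0 0 0 0" --pt "0 0 -0.5 0" --pt "0 0 -3 0" --pt "0 0 -6 0" --pt "0 0 -10 0" --pt "0 0 -10 0" --pt "0 0 -10 0" --grip 85

```text
t: 33.4
position: [471.3, 28.0, 123.2]
orientation: [-3.139, -0.0, -1.405]
contact_force: [0.0, 0.0, 0.3]
finger_gap: 57.0
```

Run:
```python
from look import *
s=nest();P=snap("wrist","w21")
cv2.imwrite("pics/c21.png",cv2.resize(P["color"][20:320,110:510,::-1],(800,600)))
for cy in(85,0):
  for th in (0,3.1):
    t=np.radians(th);pts=[]
    for x,y,z in((43,25,18),(43,-25,18),(-43,25,18),(-43,-25,18),(0,0,30)):
        pts.append([*(C+(67-(67-x)*np.cos(t)+z*np.sin(t))*NX+(cy+y)*NY),26+(67-x)*np.sin(t)+z*np.cos(t)])
    print(cy,th,((proj(P,pts)-[110,20])*2).round(1).tolist())
```

```text
t 33.4 p [471.3  28.  123.2] ori [-179.86   -0.    -80.5 ] F [0.  0.  0.3] M [-0.   -0.02  0.02] gap 57.0 q6 -1.68
TCP nest 22.5 83.5 F nest 0.0 -0.0
85 0 [[490.3, 432.5], [353.4, 432.3], [498.3, 189.5], [346.4, 189.4], [422.1, 325.0]]
85 3.1 [[490.5, 436.5], [353.1, 436.2], [500.3, 193.7], [344.5, 193.5], [422.2, 332.7]]
0 0 [[257.9, 432.0], [123.0, 431.4], [240.6, 189.6], [91.5, 190.6], [165.4, 324.8]]
0 3.1 [[257.3, 435.9], [121.8, 435.3], [236.0, 193.8], [83.1, 194.7], [161.9, 332.4]]
```

View pics/c21.png

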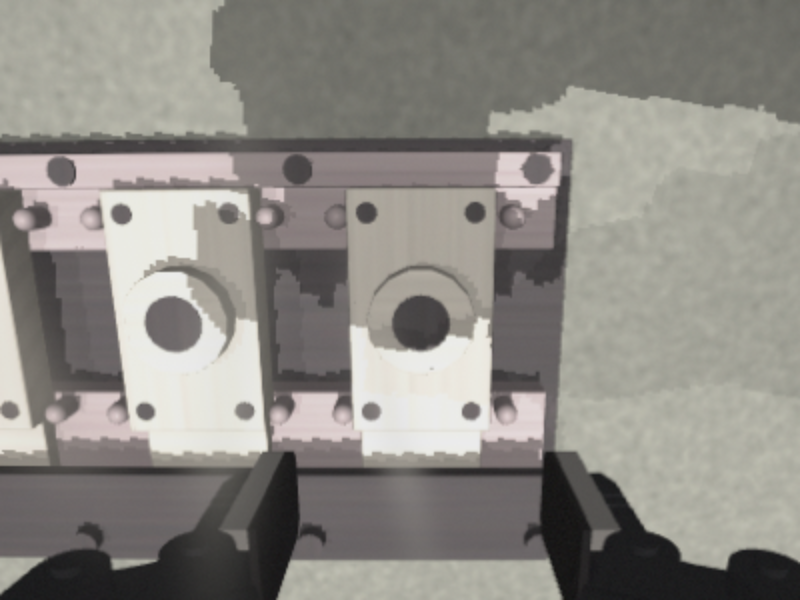

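Run:
```python
from look import *
print(job.finish_job())
```

```text
the job is handed in; nothing more can be done
None
```

Both plates are loaded and released, and the job was handed in at about 33.5 s, well inside the 61 s limit. `finish_job` gives no verdict, so I can only go by my own checks.

**Lying plate, middle nest:** I gripped it by its sides, tilted it against the keeper bar's outer edge and slid the tongue in onto the plunger. On the first release its square end was still sitting on top of the front stop. I gripped it again farther back, pushed it forward about 3 mm and pressed it down flat.

**Standing plate, near nest:** I lifted it out, tilted it using the rack slot and laid it boss up on the bench. I then gripped it again, turned it and loaded it the same way. My image fit put its tilt at about 7°, below the suggested 10–15°, but it went in without trouble.

**Last checks, from the final wrist picture:**
- **Flatness:** The edges of both plates match the predicted picture of a flat, home plate to within 1–2 px (3 px per mm). A plate caught on the stop would be about 4 px off.
- **Centring:** Both plates sit between their guide pins within about 1 mm. An earlier picture had shown the middle plate 1.3–1.6 mm to one side, still inside the 3 mm limit.
- **Arm:** It is clear of everything, with no force on the tool.

**Limits of these checks:**
- **Scale:** The wrist camera measures about 2–3 % small, so I judged centring against the pins rather than by absolute position.
- **Other parts:** I did not measure the loaded plate, the gauges or the hub again at the end. I saw no contact with any of them.
- **Picture budget:** I viewed about 20 pictures, well over the budget of 10.

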